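# Set a marking stand's pointer to the line on a copper-faced block and lock it

## Robot

A 6-joint arm with a two-finger parallel gripper is mounted at the origin on the work surface. World frame = base frame: x ahead of the robot, y to its left, z up, the work surface at z = 0. Lengths are in m, angles in degrees, forces in N, time in s.
With the tool pointing down it reaches from about 0.3 to 0.875 m from the base axis. Payload 6.4 kg.
Tool frame: the origin (TCP) lies midway between the tips of the shut fingers; the grasp point (between the pads) lies 19 mm behind it; x points along the fingers, z is the direction in which the jaws open and shut, and the axes are right-handed (so a half turn about x gives the same grasp; the last joint's range is limited). The gripper opens to 88 mm and grips with 3 to 60 N. Pads are 18 mm wide; open, the fingers measure 123 mm over their backs; the gripper's body (75 mm by 187 mm) begins 45 mm behind the grasp point.
Start: joints at [59.628, 10.359, 92.074, -0, 77.567, -11.82], TCP at [0.183, 0.545, 0.239] pointing down, gripper open.
Joint ranges: [-171.53, 171.53], [-51.25, 118.39], [17.06, 147.69], [-65.23, 245.23], [0, 150.52], [-178.68, 178.68]. Speed limits (degrees/s): [147.25, 147.25, 172.46, 180, 180, 180].

## Interface

Orientations are given as [roll, pitch, yaw] about the fixed x, y, z axes, in that order (R = Rz(yaw) Ry(pitch) Rx(roll)).
In Python, from rig import sensors, eyes, manip gives the robot as it stands. The module is installed in compiled form; this text tells all that it offers.
- The arm moves only by the tool send_rows, never from a script. Its argument "series" is a list that holds one entry, the list of rows, each a list of 7 numbers: the finger opening in cm, from 0 to 8.81, then the shift along the tool's x, y, z in cm, then the turn, a rotation vector about the tool's x, y, z in degrees. In form: [[[grip, tx, ty, tz, rx, ry, rz], ...]]. A call has 1 to 5 rows; each row is the pose to reach, as a shift and turn from the pose commanded when the call began, along the tool's axes at that moment; what a row does not reach only later rows make up. A row lasts 1/12 s, in which the tool goes at most 41.7 mm and 7.16 degrees, less where a joint would pass 70% of its speed; a pose out of reach is approached as far as the arm can. A call with a gripper value outside its range is refused whole. The fingers move at their own pace and stop on an object; "squeeze" is the grip in N (left out, the last holds). Time passes only in rows, so rows that repeat a pose let the fingers close. It gives the time, the measured TCP pose, the force and the opening at its end, in the units of the state.
- sensors.get_obs(): the state, without advancing time (a new reading comes with each control period).
- eyes.camera(name): name is "side" or "top" or "wrist"; returns (picture, depth): 384x512x3 uint8, red, green, blue; 384x512 float32, m along the optical axis (not along the pixel's ray), 0 where there is no reading.
- eyes.calibration(name): a dict with "K" (3x3 intrinsics, pixels), "dist" ([k1, k2, p1, p2, k3] as OpenCV has them; the pictures are not rectified), "rvec" (rotation vector, rad) and "tvec" (3), from world to camera coordinates, as OpenCV has them; the wrist camera has in their place "T_tool_cam" (4x4, takes a point from camera to tool coordinates, whose origin is the TCP and whose axes are the tool frame's). Camera axes: x right, y down, z forward; pixel columns grow to the right and rows downward; lengths in m; the calibration is good to about 2 mm. A picture is of the moment at which its call begins: read the wrist's pose just before it. calibration takes no time and is no camera call.
- manip.sign_off(): hands the job in, once; it reports no verdict.
Trained networks look in the newest picture that a camera, given by its name, has taken for a name from the list of things; names that differ only in an ending like _2 or _b are one class to them, and where a whole thing is asked for, a point or a joint stands for the part that bears it (a point fixed in the world has none). Each returns a list of dicts, best first, with "score" (0 to 1); they miss things now and then, are a little off and sometimes report something else, mostly with a low value. They report only what shows in the picture. A call takes as long as a camera call. They do not tell look-alikes from the thing itself.
- eyes.masks_of(camera, thing): "pixels" (384x512 bool, what is visible of it) and "extent" ([left, top, width, height] in pixels, round what is visible of it).
The state is a dict: "time": time; "q": joint angles; "qvel": joint speeds; "effort": joint torques, N m; "eef_pos": TCP position; "orientation": TCP orientation; "force": force on the tool from outside, world axes, zero at the start; "wrist_torque": the same for the moment, N m; "finger_gap": finger opening in m.
Only numpy, scipy, OpenCV 4.12 (cv2) and the standard library are available. Lean on these libraries where they do the work, as an engineer would, in place of code of your own. Each camera call takes 0.05 s, during which the arm holds its last target. There are 200 camera calls.

## Task

Put the copper-faced wooden block in the bed of the marking stand, copper side up and lying flat along the bed between the low aluminium lips, and swing the red-balled clamp lever fully over. Then turn the black knob until the tip of the red pointer stands right over the black line on the copper (no more than 2 mm off), and after that turn the orange lock knob clockwise until it clicks over and stays at its far stop, leaving the pointer on the line. Do not knock the tins, dishes, jar and tools about.

Things in the scene. Friction and masses are not known exactly. Their poses are not given: they have to be found in the camera images.
- stand: grey marking stand fixed to the bench, base plate 220 (x) x 360 (y) x 10 mm. Origin: centre of its underside. In its own axes: the bed is at the centre, a rail along y stands at x = +70 mm, the clamp lever's base (50 x 70 x 25 mm) is at x = -83, y = -75 mm, the black knob at x = +70, y = +145 mm, the orange knob at x = +70, y = -145 mm.
- bed (a point): centre of the bed floor (10 mm above the bench), axes as the stand's. The block lies here with its length along y. Inner faces: end lips at y = +-40 mm, rear fence face at x = +26 mm, brass jaw at x = -36 mm while the clamp is open; lips, fence and jaw rise 10 to 12 mm above the bed floor. When the lever goes over, the jaw moves 11 mm to +x and leaves 51 mm to the fence.
- block: loose wooden block with a copper plate on top, 50 (x) x 70 (y) x 40 (z) mm, about 0.25 kg; origin at the centre of its underside, z up. It is the same turned half round.
- line (a point): middle of the 3 mm wide black line across the copper, at the centre of the block's top (40 mm above its underside). The line runs along the block's x; y (along the block) is the direction in which the pointer has to be brought over it.
- pointer_tip (a point): lower tip of the red pointer arm (6 mm wide, underside 58 mm and top 64 mm above the bench; the tip is 54 mm above the bench). The arm reaches from the carriage on the rail at x = +70 mm of the stand to x = 0, so it passes over the block; it starts towards the black knob, 45 to 60 mm from the bed's middle, clear of the bed.
- drive (a joint): angle of the black knob, rad, 0 to 4.8, growing as it is turned clockwise seen from above; each rad moves the pointer 18 mm along the stand's -y (away from the black knob).
- drive_grip (a point): black knob, on its vertical axis at the height to grip, 71 mm above the bench. It is a bar 64 mm long, 16 mm thick and 34 mm tall (top 82 mm above the bench) on a 68 mm disc whose top is 48 mm above the bench. This point turns with the knob: its x axis lies along the bar.
- lock (a joint): angle of the orange knob, rad: 0 free, 1.4 locked (far stop), growing clockwise seen from above. A spring detent resists to half way (about 0.2 N m) and then carries it on to the stop.
- lock_grip (a point): orange lock knob, on its vertical axis at the height to grip, 71 mm above the bench; same bar and disc as the black knob, x axis along the bar, which lies along the stand's x while free.
- clamp (a joint): angle of the clamp lever, rad: 0 open (leaning to the stand's -y), 1.0 fully over (leaning to +y). It stays where it is left.
- clamp_tip (a point): centre of the red ball (26 mm across) on the end of the clamp lever, 80 mm from its pivot. The pivot lies 32 mm above the bench at x = -83, y = -75 mm of the stand and turns about the stand's x, so the ball swings in the stand's y-z plane, from 38 mm on the -y side to 38 mm on the +y side of the pivot, 102 to 112 mm above the bench.
- tin_a: bystander: aluminium tin with steel lid, 72 mm across, 85 mm tall; origin at the underside's centre
- tin_b: bystander: aluminium tin with steel lid, 72 mm across, 70 mm tall; origin at the underside's centre
- bowl: bystander: clear glass bowl, 120 mm across, 50 mm tall; origin at the underside's centre
- dish: bystander: small white porcelain dish, 90 mm across, 25 mm tall; origin at the underside's centre
- brush: bystander: bench brush, 190 mm long, lying along its own x; origin at the underside's centre
- jar: bystander: small red-brown jar with black lid, 52 mm across, 50 mm tall; origin at the underside's centre
- pliers: bystander: blue-handled pliers, 165 mm long along their own x, lying on the tan firebrick (fixed, 200 x 130 x 40 mm); origin at the underside's centre
Mind the look-alikes: they are no part of the job. What is meant by the block is not green or purple, and is the smaller of those in its own colour.

How it is judged (in metres and radians):
On the way, in this order (a step that is already met when the one before it is completed fails the run):
1. the block lies flat in the bed, copper up, let go (x of block in the frame of bed between -0.012 and 0.012 m and y of block in the frame of bed between -0.008 and 0.008 m and z of block in the frame of bed between -0.004 and 0.004 m and angle between the y axis of block and the y axis of bed, either way round below 0.15 rad and angle between block's own z axis and vertical below 0.06 rad and contact force between the fingers and block below 0.2 N), for 0.2 s.
2. the clamp lever is swung fully over (x of block in the frame of bed between -0.012 and 0.012 m and y of block in the frame of bed between -0.008 and 0.008 m and z of block in the frame of bed between -0.004 and 0.004 m and angle between the y axis of block and the y axis of bed, either way round below 0.15 rad and angle between block's own z axis and vertical below 0.06 rad and value of joint clamp above 0.85 rad), for 0.2 s.
3. the pointer is over the line (all of step 2 and y of pointer_tip in the frame of line between -0.003 and 0.003 m), for 0.4 s.
4. the lock knob has clicked over, with the pointer still over the line (all of step 3 and value of joint lock above 1.1 rad), for 0.2 s.
At the end, for the whole second after the job is handed in: Block flat and at rest in the bed (12 mm across, 8 mm along, 4 mm in height, 0.15 rad in direction, 0.06 rad off level), clamp lever beyond 0.85 rad, pointer tip within 3 mm of the line measured along the block, lock knob beyond 1.1 rad (all of step 4 and linear speed of block below 0.01 m/s); the robot touches nothing.
It fails at once if a tin, the bowl, the dish, the brush, the jar or the pliers is knocked more than 40 mm away (distance of any of tin_a, tin_b, bowl, dish, brush, jar, pliers from where it was at the start of the episode above 0.04 m).
It also fails if it takes over 72 s, if anything falls off the work surface, if the arm or the gripper's body presses on something with over 40 N, if the wrist force passes 120 N, or if a joint passes its speed limit or range.

## Working session

There is one attempt and no reset: what is moved stays moved. The work goes in short steps, Python scripts to look and compute and a tool call to move; the robot and the scene stay as the last step left them, time stands still between calls to the robot, and variables do not carry over. Pictures are saved under pics/ and viewed, about 8 in all and at most 12, crops included, and the job is handed in when it is done.

Besides the shell and the picture viewer there is one more tool, called after "Request:" by a JSON object that holds its "name" and its "arguments", one argument or row to a line. send_rows: Moves the arm, as the interface text tells. Its arguments: {"type":"object","properties":{"series":{"type":"array","items":{"type":"array","items":{"type":"array","items":{"type":"number"}}}},"squeeze":{"type":"number"}},"required":["series"]}

```bash
mkdir -p pics; cat > h.py <<'E'
import numpy as np, cv2
from rig import sensors, eyes, manip
from scipy.spatial.transform import Rotation as R
def pose():
    o=sensors.get_obs(); T=np.eye(4)
    T[:3,:3]=R.from_euler('xyz',o['orientation'],degrees=True).as_matrix(); T[:3,3]=o['eef_pos']; return T
def extr(n):  # camera->world
    c=eyes.calibration(n)
    if 'T_tool_cam' in c: return c,pose()@np.array(c['T_tool_cam'])
    T=np.eye(4); T[:3,:3]=cv2.Rodrigues(np.array(c['rvec'],float))[0]; T[:3,3]=np.ravel(c['tvec']); return c,np.linalg.inv(T)
def rays(c,uv):
    p=cv2.undistortPoints(np.array(uv,float).reshape(-1,1,2),np.array(c['K']),np.array(c['dist'])).reshape(-1,2)
    return np.c_[p,np.ones(len(p))]
def world(cT,d,uv):
    c,T=cT; uv=np.array(uv); z=d[uv[:,1].astype(int),uv[:,0].astype(int)]
    r=rays(c,uv)*z[:,None]; return (r@T[:3,:3].T+T[:3,3])[z>0]
def onplane(cT,uv,h):
    c,T=cT; r=rays(c,uv)@T[:3,:3].T; return T[:3,3]+r*((h-T[2,3])/r[:,2:3])
def tomove(p,Rw=None):  # world target of TCP -> tool cm
    T=pose(); return (T[:3,:3].T@(np.array(p)-T[:3,3])*100).round(2)
def save(n,im,s=1): cv2.imwrite('pics/'+n,cv2.resize(im[...,::-1],None,fx=s,fy=s,interpolation=cv2.INTER_CUBIC))
E
python3 - <<'E'
from h import *
print(sensors.get_obs())
ims=[]
for n in ['top','side']:
    im,d=eyes.camera(n); cT=extr(n); np.savez(n,im=im,d=d); ims.append(im)
    print(n,cT[1].round(3).tolist(), np.array(cT[0]['K']).round(1).tolist())
    for t in ['stand','block','drive_grip','lock_grip','clamp_tip','pointer_tip','tin_a','bowl','dish','brush','jar','pliers']:
        for r in eyes.masks_of(n,t)[:4]:
            m=r['pixels']; v,u=np.nonzero(m)
            w=world(cT,d,np.c_[u,v]); 
            if len(w): print(n,t,round(r['score'],2),r['extent'],np.median(w,0).round(3),np.percentile(w[:,2],95).round(3))
save('top.png',ims[0],1.5); save('side.png',ims[1],1.5)
E
```

```text
{'time': 0.0, 'q': array([ 5.96289375e+01,  1.04014808e+01,  9.21303895e+01, -9.58451656e-04,
        7.75652657e+01, -1.18198083e+01]), 'qvel': array([-0.01534664,  0.01717983, -0.10145257,  0.01970742, -0.0382454 ,
        0.04619297]), 'effort': array([-8.35086503e-04, -4.33896446e+01, -3.41836166e+01,  6.99040527e-02,
        3.90091224e-02, -1.46698285e-04]), 'eef_pos': array([0.18265628, 0.54467198, 0.23782485]), 'orientation': array([ 168.73204949,   89.90285947, -119.81899758]), 'force': array([ 1.09364521,  0.39440887, -1.11668029]), 'wrist_torque': array([ 0.03296291, -0.00113994,  0.02868933]), 'finger_gap': 0.08799637676659858}
top [[0.03, -0.982, 0.189, 0.291], [-0.999, -0.034, -0.022, -0.004], [0.028, -0.188, -0.982, 1.335], [0.0, 0.0, 0.0, 1.0]] [[350.1, 0.0, 253.0], [0.0, 350.1, 192.3], [0.0, 0.0, 1.0]]
top stand 0.75 [200.4, 158.0, 103.1, 72.5] [ 0.535 -0.016  0.012] 0.062
top block 0.8 [325.4, 197.7, 25.3, 18.5] [ 0.498 -0.36   0.04 ] 0.045
top block 0.63 [343.2, 226.7, 31.0, 26.2] [ 0.368 -0.424  0.055] 0.06
top block 0.61 [377.2, 246.3, 32.1, 26.1] [ 0.302 -0.558 
[... 2427 characters left out ...]
lamp_tip 0.23 [157.9, 170.1, 43.2, 14.1] [0.264 0.251 0.018] 0.024
side pointer_tip 0.5 [264.0, 182.5, 12.7, 14.9] [0.612 0.016 0.049] 0.067
side tin_a 0.86 [319.8, 231.2, 16.7, 29.1] [ 0.682 -0.317  0.08 ] 0.089
side tin_a 0.72 [328.3, 210.0, 17.1, 20.6] [ 0.776 -0.213  0.068] 0.074
side bowl 0.56 [290.0, 154.4, 27.4, 24.8] [0.817 0.15  0.031] 0.052
side dish 0.85 [196.2, 255.4, 28.5, 25.1] [ 0.306 -0.227  0.013] 0.025
side dish 0.47 [202.5, 125.5, 29.9, 12.5] [0.5   0.501 0.051] 0.057
side dish 0.28 [273.1, 265.9, 21.0, 30.7] [ 0.499 -0.376  0.038] 0.043
side brush 0.64 [157.0, 170.0, 45.5, 14.7] [0.265 0.252 0.018] 0.023
side pliers 0.71 [202.9, 129.8, 20.6, 8.2] [0.481 0.497 0.051] 0.056
```

```bash
python3 - <<'E'
from h import *
t=np.load('top.npz')['im'];s=np.load('side.npz')['im']
a=cv2.resize(t[140:290,190:430],(800,500),interpolation=cv2.INTER_CUBIC)
save('topc.png',a)
E
```

```text
(no output)
```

View pics/topc.png

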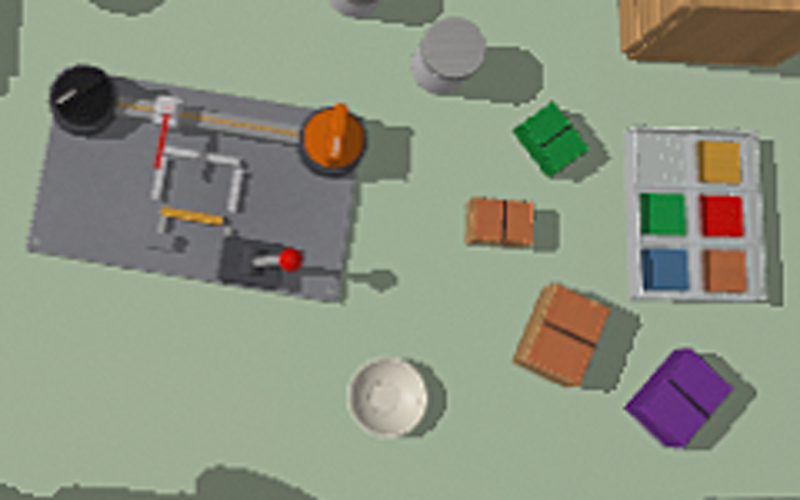

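View pics/side.png

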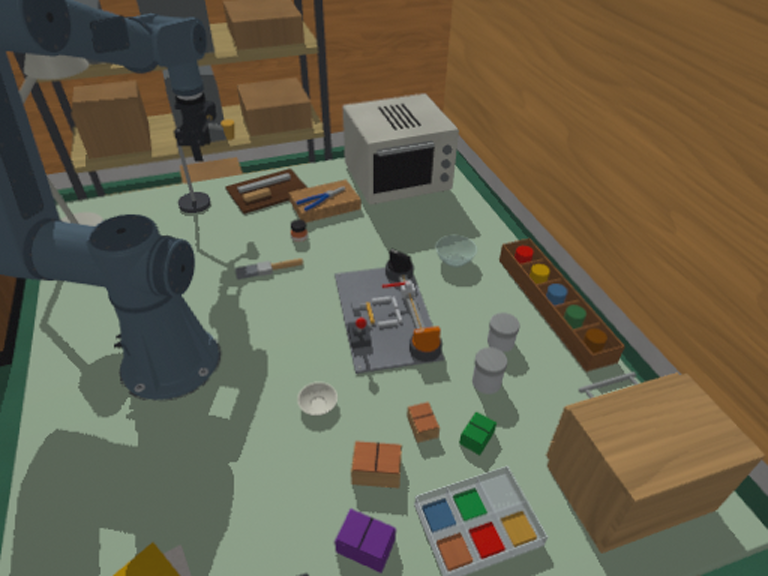

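Copper candidates in the crop: small copper block (502,222), large copper block (565,335); green (552,140) and purple (680,397) are look-alikes. By the description I choose the small one at (502,222), about (0.50,-0.36).

```bash
python3 - <<'E'
from h import *
print(pose().round(3)); print(np.array(eyes.calibration('wrist')['T_tool_cam']).round(3), np.array(eyes.calibration('wrist')['K']).round(0))
for n in ['top','side']:
    z=np.load(n+'.npz'); im,d=z['im'],z['d']; cT=extr(n)
    v,u=np.mgrid[0:384,0:512]; uv=np.c_[u.ravel(),v.ravel()]
    hsv=cv2.cvtColor(im,cv2.COLOR_RGB2HSV).reshape(-1,3); dd=d.ravel()>0
    w=np.full((len(uv),3),np.nan); w[dd]=world(cT,d,uv)
    hit=lambda b,lo,hi,z0,z1: (np.abs(w[:,0]-b[0])<b[2])&(np.abs(w[:,1]-b[1])<b[2])&(hsv>=lo).all(1)&(hsv<=hi).all(1)&(w[:,2]>z0)&(w[:,2]<z1)
    m=hit((.5,-.36,.06),(0,90,60),(20,255,255),.03,.06)
    p=onplane(cT,uv[m],.04)[:,:2]; print(n,'block',m.sum(),p.mean(0).round(4),cv2.minAreaRect(p.astype(np.float32)*1000))
    for nm,b,lo,hi in [('lock',(.585,-.167,.06),(0,120,60),(25,255,255)),('drive',(.62,.114,.06),(0,0,0),(180,255,90))]:
        m=hit(b,lo,hi,.035,.062); p=w[m]; print(n,nm,m.sum(),cv2.minEnclosingCircle(p[:,:2].astype(np.float32)*1000))
        m=hit(b,(0,0,0),(180,255,255),.072,.095); p=w[m]; print('  bar',m.sum(),p.mean(0).round(4),cv2.minAreaRect(p[:,:2].astype(np.float32)*1000))
    m=hit((.44,-.118,.08),(0,150,80),(8,255,255),.08,.13);print('ball',w[m].mean(0).round(3))
E
```

```text
[[ 0.    -0.948  0.318  0.183]
 [-0.     0.318  0.948  0.545]
 [-1.    -0.    -0.     0.239]
 [ 0.     0.     0.     1.   ]]
[[-0.001 -0.311  0.95  -0.146]
 [-0.001 -0.95  -0.311  0.081]
 [ 1.    -0.001  0.     0.   ]
 [ 0.     0.     0.     1.   ]] [[295.   0. 254.]
 [  0. 295. 193.]
 [  0.   0.   1.]]
top block 241 [ 0.4977 -0.3637] ((497.89404296875, -363.43634033203125), (70.60332489013672, 51.0511474609375), 87.15616607666016)
top lock 192 ((589.1112670898438, -155.93435668945312), 49.0888671875)
  bar 73 [ 0.5834 -0.1701  0.0815] ((585.8203735351562, -171.1746826171875), (15.624639511108398, 63.238067626953125), 82.13108825683594)
top drive 238 ((625.5807495117188, 107.95349884033203), 46.27934646606445)
  bar 80 [0.6241 0.1157 0.0816] ((624.0548706054688, 115.3470687866211), (18.09357452392578, 61.7400016784668), 39.01439666748047)
ball [ 0.439 -0.117  0.112]
side block 302 [ 0.5023 -0.3717] ((502.3858947753906, -371.8024597167969), (74.88581085205078, 50.013771057128906), 86.95895385742188)
side lock 152 ((591.797119140625, -162.32662963867188), 43.01071548461914)
  bar 91 [ 0.5905 -0.1728  0.0811] ((591.4776000976562, -172.16189575195312), (21.101486206054688, 62.841888427734375), 79.97628784179688)
side drive 160 ((624.5970458984375, 105.23760986328125), 41.023197174072266)
  bar 62 [0.631  0.1121 0.0818] ((632.799072265625, 112.64381408691406), (19.930801391601562, 61.38784408569336), 32.14923858642578)
ball [ 0.442 -0.125  0.11 ]
```

```bash
cat >> h.py <<'E'
def Rdown(a):  # tool x down, tool z at world angle a (deg)
    z=np.array([np.cos(np.radians(a)),np.sin(np.radians(a)),0]); x=np.array([0,0,-1.]); return np.c_[x,np.cross(z,x),z]
def plan(p,a,n,T0=None):
    T=pose() if T0 is None else T0; Rt=Rdown(a); dr=(R.from_matrix(T[:3,:3].T@Rt)).as_rotvec(); P0=T[:3,3].copy(); R0=T[:3,:3].copy()
    for k in range(n):
        Ra=R0@R.from_rotvec(dr*k/n).as_matrix()
        print('call',k+1,'t cm',(Ra.T@(np.array(p)-P0)/n*100).round(2),'r',np.degrees(dr/n).round(2))
    E=np.eye(4); E[:3,:3]=Rt; E[:3,3]=p; return E
E
python3 -c "
from h import *
plan((.536,.03,.30),-5,4)"
```

```text
call 1 t cm [ -1.53 -12.47  -9.4 ] r [19.11  0.    0.  ]
call 2 t cm [ -1.53 -14.86  -4.8 ] r [19.11  0.    0.  ]
call 3 t cm [ -1.53 -15.61   0.33] r [19.11  0.    0.  ]
call 4 t cm [ -1.53 -14.64   5.42] r [19.11  0.    0.  ]
```

Request:
{"name": "send_rows", "arguments": {
  "series": [
    [[8.8, -0.3, -2.5, -1.88, 3.82, 0, 0], [8.8, -0.61, -4.99, -3.76, 7.64, 0, 0], [8.8, -0.92, -7.48, -5.64, 11.47, 0, 0], [8.8, -1.22, -9.98, -7.52, 15.29, 0, 0], [8.8, -1.53, -12.47, -9.4, 19.11, 0, 0]]
  ]
}}

```text
time: 1.72
eef_pos: [0.2717, 0.4152, 0.2542]
orientation: [-30.3, 90.0, 21.9]
force: [0.1, 0.2, 0.4]
finger_gap: 0.0878
```

Request:
{"name": "send_rows", "arguments": {
  "series": [
    [[8.8, -0.3, -2.97, -0.96, 3.82, 0, 0], [8.8, -0.61, -5.94, -1.92, 7.64, 0, 0], [8.8, -0.92, -8.92, -2.88, 11.47, 0, 0], [8.8, -1.22, -11.89, -3.84, 15.29, 0, 0], [8.8, -1.53, -14.86, -4.8, 19.11, 0, 0]]
  ]
}}

```text
time: 2.13
eef_pos: [0.3602, 0.2863, 0.2697]
orientation: [-7.0, 90.0, 26.1]
force: [0.8, 1.5, 0.9]
finger_gap: 0.0881
```

Request:
{"name": "send_rows", "arguments": {
  "series": [
    [[8.8, -0.3, -3.12, 0.07, 3.82, 0, 0], [8.8, -0.61, -6.24, 0.13, 7.64, 0, 0], [8.8, -0.92, -9.37, 0.2, 11.47, 0, 0], [8.8, -1.22, -12.49, 0.26, 15.29, 0, 0], [8.8, -1.53, -15.61, 0.33, 19.11, 0, 0]]
  ]
}}

```text
time: 2.55
eef_pos: [0.4485, 0.1574, 0.285]
orientation: [-2.5, 90.0, 11.5]
force: [0.7, 0.7, 0.2]
finger_gap: 0.0882
```

Request:
{"name": "send_rows", "arguments": {
  "series": [
    [[8.8, -0.3, -2.93, 1.08, 3.82, 0, 0], [8.8, -0.61, -5.86, 2.17, 7.64, 0, 0], [8.8, -0.92, -8.78, 3.25, 11.47, 0, 0], [8.8, -1.22, -11.71, 4.34, 15.29, 0, 0], [8.8, -1.53, -14.64, 5.42, 19.11, 0, 0]]
  ]
}}

```text
time: 2.97
eef_pos: [0.5368, 0.0286, 0.3002]
orientation: [9.5, 90.0, 4.3]
force: [0.1, 1.2, 0.3]
finger_gap: 0.0879
```

Request:
{"name": "send_rows", "arguments": {
  "series": [
    [[8.8, 0, 0, 0, 0, 0, 0], [8.8, 0, 0, 0, 0, 0, 0]]
  ]
}}

```text
time: 3.13
eef_pos: [0.5366, 0.0287, 0.2997]
orientation: [160.9, 90.0, 155.8]
force: [0.3, 1.1, -0.5]
finger_gap: 0.088
```

```bash
cat > look.py <<'E'
from h import *
def cloud(n):
    cT=extr(n); im,d=eyes.camera(n); v,u=np.mgrid[0:384,0:512]; uv=np.c_[u.ravel(),v.ravel()]
    w=np.full((len(uv),3),np.nan); k=d.ravel()>0; w[k]=world(cT,d,uv)
    return cT,im,d,uv,w,cv2.cvtColor(im,cv2.COLOR_RGB2HSV).reshape(-1,3)
def hit(w,hsv,b,lo,hi,z0,z1): return (np.hypot(w[:,0]-b[0],w[:,1]-b[1])<b[2])&(hsv>=lo).all(1)&(hsv<=hi).all(1)&(w[:,2]>z0)&(w[:,2]<z1)
def rect(p): return cv2.minAreaRect(p[:,:2].astype(np.float32)*1000)
A0,A1=(0,0,0),(180,255,255)
E
python3 - <<'E'
from look import *
cT,im,d,uv,w,hsv=cloud('wrist'); np.savez('w1',im=im,w=w,T=cT[1]); save('w1.png',im,1.5)
for nm,b in [('lock',(.586,-.171,.06)),('drive',(.624,.115,.06))]:
    m=hit(w,hsv,b,A0,A1,.072,.095); print(nm,m.sum(),w[m].mean(0).round(4),rect(onplane(cT,uv[m],.082)))
m=hit(w,hsv,(.44,-.118,.05),(0,150,80),(8,255,255),.08,.13);print('ball',w[m].mean(0).round(4),w[m].max(0).round(3))
m=hit(w,hsv,(.5,-.365,.06),(0,90,50),(20,255,255),.025,.06);print('block',m.sum(), m.any() and (rect(onplane(cT,uv[m],.04)),w[m].mean(0)))
m=hit(w,hsv,(.6,.02,.08),(0,150,80),(8,255,255),.04,.08);print('pointer',m.sum(),rect(onplane(cT,uv[m],.064)))
E
```

```text
lock 532 [ 0.5887 -0.1664  0.0799] ((588.6676635742188, -164.85415649414062), (22.052698135375977, 64.36859893798828), 81.76007080078125)
drive 805 [0.627  0.1177 0.0811] ((627.488037109375, 116.9719467163086), (17.04264259338379, 63.67533493041992), 37.17131042480469)
ball [ 0.4437 -0.1127  0.1098] [ 0.454 -0.104  0.116]
block 360 (((503.88458251953125, -330.40496826171875), (31.45673370361328, 47.297019958496094), 84.87796020507812), array([ 0.50380764, -0.33544337,  0.03567348]))
pointer 230 ((579.7526245117188, 24.50802230834961), (6.703982353210449, 68.77676391601562), 84.89419555664062)
```

View pics/w1.png

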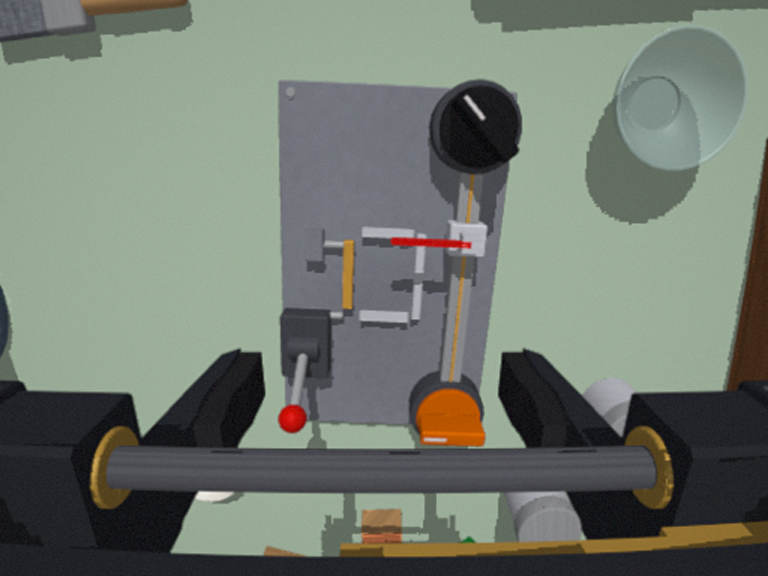

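```bash
cat >> look.py <<'E'
def ortho(c,T,im,o,yaw,h,half,res):
    # px right = stand x, up = stand y
    n=int(2*half/res); a=np.radians(yaw); g=(np.arange(n)-n/2+.5)*res
    X,Y=np.meshgrid(g,-g); P=np.stack([o[0]+X*np.cos(a)-Y*np.sin(a),o[1]+X*np.sin(a)+Y*np.cos(a),np.full_like(X,h)],-1).reshape(-1,3)
    Ti=np.linalg.inv(T); px=cv2.projectPoints(P,cv2.Rodrigues(Ti[:3,:3])[0],Ti[:3,3],np.array(c['K']),np.array(c['dist']))[0].reshape(n,n,2).astype(np.float32)
    return cv2.remap(im,px[...,0],px[...,1],cv2.INTER_CUBIC)
E
python3 - <<'E'
from look import *
z=np.load('w1.npz'); c=eyes.calibration('wrist')
o=ortho(c,z['T'],z['im'],(.537,-.018),-7.5,.021,.06,.0002)
for k in range(-50,60,10):
    q=int(300+k*5); o[q,::4]=(0,255,255); o[::4,q]=(0,255,255)
save('o1.png',o)
w=z['w'];a=np.radians(-7.5);s=np.array([.537,-.018]); l=(w[:,:2]-s)@np.array([[np.cos(a),-np.sin(a)],[np.sin(a),np.cos(a)]])
m=(abs(w[:,2]-.01)<.006)&(abs(l[:,0])<.15)&(abs(l[:,1])<.22)&(cv2.cvtColor(z['im'],cv2.COLOR_RGB2HSV).reshape(-1,3)[:,1]<35)
cT=(c,z['T']); uv=np.c_[np.tile(np.arange(512),384),np.repeat(np.arange(384),512)]
print('plate',m.sum(),rect(onplane(cT,uv[m],.01)))
E
```

```text
plate 22467 ((539.0205688476562, -16.638626098632812), (359.6082458496094, 219.99948120117188), 82.0857162475586)
```

View pics/o1.png

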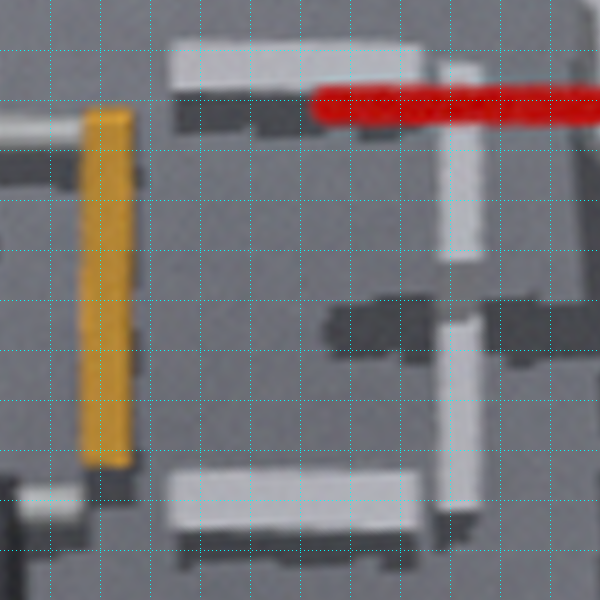

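Wrist view: stand at (390,250), pointer arm at (430,242), red ball (292,418), knobs (476,125) and (450,410). The rectified view agrees with the plate fit: bed at (0.539,-0.0165), yaw -7.9°. Next, look at the block.

```bash
python3 -c "
from h import *
plan((.50,-.325,.26),-5,2)"
```

```text
call 1 t cm [  1.97 -17.83  -0.24] r [-0.01 -0.03 -0.01]
call 2 t cm [  1.98 -17.83  -0.24] r [-0.01 -0.03 -0.01]
```

Request:
{"name": "send_rows", "arguments": {
  "series": [
    [[8.8, 0.4, -3.57, -0.05, 0, 0, 0], [8.8, 0.8, -7.13, -0.1, 0, 0, 0], [8.8, 1.2, -10.7, -0.14, 0, 0, 0], [8.8, 1.6, -14.26, -0.19, 0, 0, 0], [8.8, 2.0, -17.83, -0.24, 0, 0, 0]]
  ]
}}

```text
time: 3.6
eef_pos: [0.5176, -0.147, 0.2799]
orientation: [55.3, 90.0, 50.5]
force: [1.0, 0.5, -0.4]
finger_gap: 0.0881
```

Request:
{"name": "send_rows", "arguments": {
  "series": [
    [[8.8, 0.4, -3.57, -0.05, 0, 0, 0], [8.8, 0.8, -7.13, -0.1, 0, 0, 0], [8.8, 1.2, -10.7, -0.14, 0, 0, 0], [8.8, 1.6, -14.26, -0.19, 0, 0, 0], [8.8, 2.0, -17.83, -0.24, 0, 0, 0]]
  ]
}}

```text
time: 4.02
eef_pos: [0.5002, -0.3247, 0.2599]
orientation: [63.1, 90.0, 58.3]
force: [1.1, -0.3, 1.0]
finger_gap: 0.0881
```

Request:
{"name": "send_rows", "arguments": {
  "series": [
    [[8.8, 0, 0, 0, 0, 0, 0], [8.8, 0, 0, 0, 0, 0, 0]]
  ]
}}

```text
time: 4.18
eef_pos: [0.4999, -0.3248, 0.2592]
orientation: [128.4, 89.9, 123.3]
force: [-0.0, 1.0, -0.1]
finger_gap: 0.088
```

```bash
python3 - <<'E'
from look import *
cT,im,d,uv,w,hsv=cloud('wrist'); save('w2.png',im,1.5); print(pose()[:3,3])
for lo in (60,90,110):
    m=hit(w,hsv,(.502,-.366,.055),(0,lo,50),(20,255,255),.032,.048); p=onplane(cT,uv[m],.04); print('block',m.sum(), rect(p),w[m].mean(0).round(4))
r=rect(p); print('long side angle',r)
E
```

```text
[ 0.50025842 -0.3236683   0.25956863]
block 1828 ((502.0477294921875, -363.91094970703125), (69.88064575195312, 48.33634567260742), 86.79236602783203) [ 0.5023 -0.3632  0.0395]
block 1809 ((502.2336120605469, -363.8846740722656), (69.7180404663086, 48.17285919189453), 87.18603515625) [ 0.5024 -0.3632  0.0395]
block 1778 ((502.4286804199219, -363.8797607421875), (69.64302825927734, 47.49357986450195), 87.38878631591797) [ 0.5023 -0.3631  0.0396]
long side angle ((502.4286804199219, -363.8797607421875), (69.64302825927734, 47.49357986450195), 87.38878631591797)
```

View pics/w2.png

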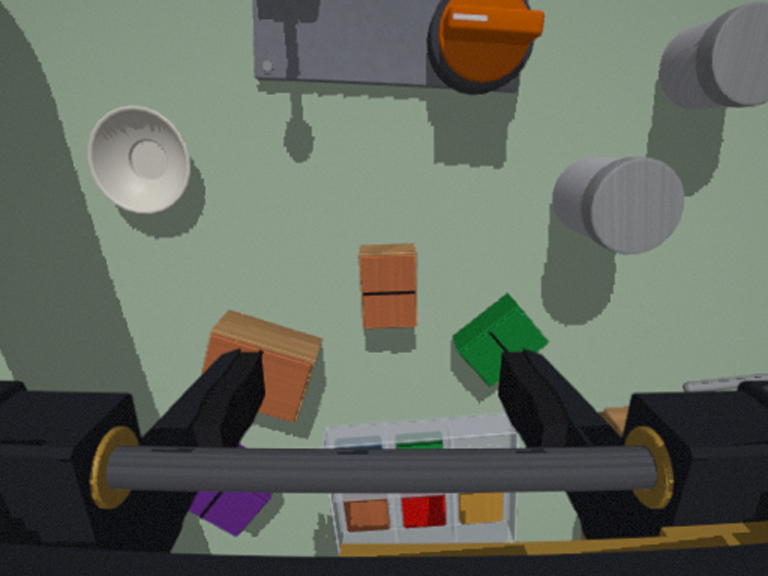

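```bash
python3 -c "
from h import *
E=plan((.5022,-.3637,.18),-2.9,1)
plan((.5022,-.3637,.016),-2.9,1,E)"
```

```text
call 1 t cm [ 7.95 -3.98  0.54] r [-2.06 -0.03 -0.07]
call 1 t cm [16.4  0.   0. ] r [0. 0. 0.]
```

Request:
{"name": "send_rows", "arguments": {
  "series": [
    [[7.2, 1.6, -0.8, 0.11, -0.4, 0, 0], [7.2, 3.2, -1.6, 0.22, -0.8, 0, 0], [7.2, 4.8, -2.4, 0.32, -1.2, 0, 0], [7.2, 6.4, -3.2, 0.43, -1.6, 0, 0], [7.2, 7.95, -3.98, 0.54, -2.06, 0, 0]]
  ]
}}

```text
time: 4.65
eef_pos: [0.5032, -0.3626, 0.1802]
orientation: [18.5, 90.0, 15.8]
force: [-0.2, 0.2, 0.7]
finger_gap: 0.072
```

Request:
{"name": "send_rows", "arguments": {
  "series": [
    [[7.2, 0, 0, 0, 0, 0, 0], [7.2, 3, 0, 0, 0, 0, 0], [7.2, 6, 0, 0, 0, 0, 0], [7.2, 9, 0, 0, 0, 0, 0], [7.2, 11, 0, 0, 0, 0, 0]]
  ]
}}

```text
time: 5.07
eef_pos: [0.5024, -0.3621, 0.0691]
orientation: [124.5, 89.9, 121.7]
force: [-0.5, 0.4, -1.4]
finger_gap: 0.0721
```

Request:
{"name": "send_rows", "arguments": {
  "series": [
    [[7.2, 1.5, 0, 0, 0, 0, 0], [7.2, 3, 0, 0, 0, 0, 0], [7.2, 4.4, 0, 0, 0, 0, 0], [7.2, 5.4, 0, 0, 0, 0, 0], [7.2, 5.4, 0, 0, 0, 0, 0]]
  ]
}}

```text
time: 5.48
eef_pos: [0.5018, -0.363, 0.0148]
orientation: [134.1, 89.8, 131.2]
force: [0.0, 1.1, -0.4]
finger_gap: 0.072
```

Request:
{"name": "send_rows", "arguments": {
  "series": [
    [[4.0, 0, 0, 0, 0, 0, 0], [4.0, 0, 0, 0, 0, 0, 0], [4.0, 0, 0, 0, 0, 0, 0], [4.0, 0, 0, 0, 0, 0, 0], [4.0, 0, 0, 0, 0, 0, 0]]
  ],
  "squeeze": 25
}}

```text
time: 5.9
eef_pos: [0.5028, -0.3655, 0.0176]
orientation: [-41.2, 89.9, -44.1]
force: [-0.6, 0.9, 4.9]
finger_gap: 0.0498
```

Request:
{"name": "send_rows", "arguments": {
  "series": [
    [[4.0, 0, 0, 0, 0, 0, 0], [4.0, 0, 0, 0, 0, 0, 0], [4.0, 0, 0, 0, 0, 0, 0], [4.0, 0, 0, 0, 0, 0, 0], [4.0, 0, 0, 0, 0, 0, 0]]
  ]
}}

```text
time: 6.32
eef_pos: [0.5028, -0.3655, 0.0176]
orientation: [-42.4, 89.9, -45.3]
force: [-0.6, 1.7, 5.7]
finger_gap: 0.0496
```

Request:
{"name": "send_rows", "arguments": {
  "series": [
    [[4.0, -2, 0, 0, 0, 0, 0], [4.0, -5.5, 0, 0, 0, 0, 0], [4.0, -9, 0, 0, 0, 0, 0], [4.0, -12.5, 0, 0, 0, 0, 0], [4.0, -16, 0, 0, 0, 0, 0]]
  ]
}}

```text
time: 6.73
eef_pos: [0.5016, -0.3645, 0.1774]
orientation: [136.5, 89.9, 133.6]
force: [0.5, -0.3, -2.4]
finger_gap: 0.0495
```

Request:
{"name": "send_rows", "arguments": {
  "series": [
    [[4.0, 0, 0, 0, 0, 0, 0], [4.0, 0, 0, 0, 0, 0, 0]]
  ]
}}

```text
time: 6.9
eef_pos: [0.5032, -0.366, 0.1789]
orientation: [-44.2, 89.7, -47.2]
force: [-0.4, -0.5, -2.9]
finger_gap: 0.0496
```

```bash
python3 -c "
from h import *
o=sensors.get_obs();print(o['eef_pos'],o['force'],o['finger_gap'])
E=plan((.536,-.0161,.18),-7.9,2)
plan((.536,-.0161,.05),-7.9,1,E)"
```

```text
[ 0.50316472 -0.36597566  0.17885071] [-0.439878   -0.49490869 -2.85173915] 0.04960643484080526
call 1 t cm [-0.11 17.55  0.74] r [2.48 0.1  0.09]
call 2 t cm [-0.09 17.57 -0.02] r [2.48 0.1  0.09]
call 1 t cm [13.  0.  0.] r [0. 0. 0.]
```

Request:
{"name": "send_rows", "arguments": {
  "series": [
    [[4.0, 0, 2.5, 0.15, 0.5, 0, 0], [4.0, 0, 6, 0.3, 1, 0, 0], [4.0, 0, 10, 0.45, 1.5, 0, 0], [4.0, 0, 14, 0.6, 2, 0, 0], [4.0, 0, 17.55, 0.74, 2.5, 0, 0]]
  ]
}}

```text
time: 7.32
eef_pos: [0.5168, -0.1871, 0.1734]
orientation: [149.1, 89.7, 143.6]
force: [1.3, -0.6, -2.6]
finger_gap: 0.0497
```

Request:
{"name": "send_rows", "arguments": {
  "series": [
    [[4.0, 0, 4, 0, 0.5, 0, 0], [4.0, 0, 8, 0, 1, 0, 0], [4.0, 0, 12, 0, 1.5, 0, 0], [4.0, 0, 15.5, 0, 2, 0, 0], [4.0, 0, 17.55, 0, 2.5, 0, 0]]
  ]
}}

```text
time: 7.73
eef_pos: [0.5332, -0.0114, 0.1737]
orientation: [163.1, 89.7, 155.3]
force: [0.3, 0.2, -1.9]
finger_gap: 0.0501
```

Request:
{"name": "send_rows", "arguments": {
  "series": [
    [[4.0, 2, 0, 0, 0, 0, 0], [4.0, 5, 0, 0, 0, 0, 0], [4.0, 8, 0, 0, 0, 0, 0], [4.0, 11, 0, 0, 0, 0, 0], [4.0, 12.5, 0, 0, 0, 0, 0]]
  ]
}}

```text
time: 8.15
eef_pos: [0.5306, -0.0141, 0.0454]
orientation: [174.0, 89.5, 166.1]
force: [-0.8, 0.5, -2.5]
finger_gap: 0.0499
```

Request:
{"name": "send_rows", "arguments": {
  "series": [
    [[4.0, 0, 0, 0, 0, 0, 0], [4.0, 0, 0, 0, 0, 0, 0]]
  ]
}}

```text
time: 8.32
eef_pos: [0.5329, -0.0148, 0.049]
orientation: [173.4, 89.7, 165.4]
force: [-0.3, 0.5, -0.5]
finger_gap: 0.0494
```

```bash
python3 - <<'E'
from look import *
print([sensors.get_obs()['eef_pos'].round(4)])
ims=[]
for n,(u,v) in [('top',(250,195)),('side',(255,210))]:
    cT,im,d,uv,w,hsv=cloud(n); ims.append(cv2.resize(im[v-45:v+45,u-40:u+40],(400,450),interpolation=cv2.INTER_CUBIC))
    m=hit(w,hsv,(.537,-.018,.05),(0,90,50),(20,255,255),.05,.1); print(n,m.sum(),m.any() and (rect(w[m]),w[m].mean(0)))
cT,im,d,uv,w,hsv=cloud('wrist');m=hit(w,hsv,(.537,-.018,.05),(0,90,50),(20,255,255),.05,.1); print('wrist',m.sum(),m.any() and (rect(w[m]),w[m].mean(0)))
save('place.png',np.hstack(ims)); save('w3.png',im,1.5)
E
```

```text
[array([ 0.5329, -0.0148,  0.049 ])]
top 5 (((537.1045532226562, -9.662559509277344), (81.1044692993164, 11.306138038635254), 74.36771392822266), array([0.54440048, 0.0120502 , 0.06606248]))
side 216 (((530.8460693359375, -16.95815658569336), (75.49772644042969, 64.1668472290039), 82.25724029541016), array([ 0.53408904, -0.02578492,  0.07144647]))
wrist 10844 (((535.4213256835938, -0.6325263977050781), (65.8720932006836, 61.13282012939453), 81.50064086914062), array([5.37931895e-01, 9.64696942e-05, 7.17072840e-02]))
```

View pics/place.png

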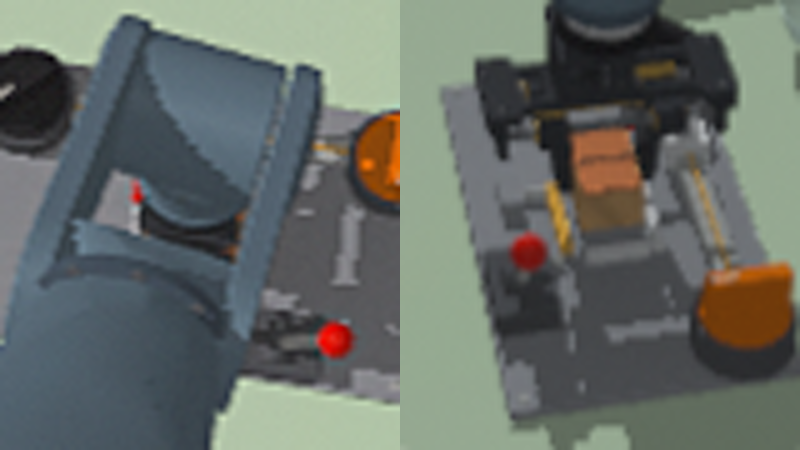

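The side view (right half, block at (605,165)) shows the block over the bed, between jaw and fence. Checking along y in the wrist picture.

View pics/w3.png

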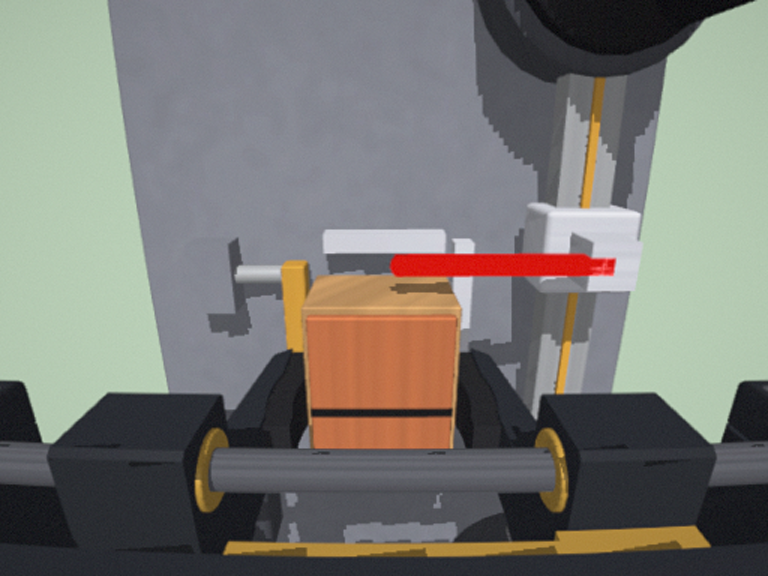

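```bash
python3 - <<'E'
from look import *
cT=extr('wrist'); b=np.array([.539,-.0165]); a=np.radians(-7.9); M=np.array([[np.cos(a),-np.sin(a)],[np.sin(a),np.cos(a)]])
f=lambda px,h: print(h,((onplane(cT,np.array(px)/1.5,h)[:,:2]-b)@M*1000).round(1).tolist())
print(pose()[:3,3].round(4), sensors.get_obs()['orientation'])
print('line ends');f([(313,412),(452,412)],.0725)
print('top far corners');f([(304,316),(460,316)],.0725)
print('bottom far');f([(312,277),(448,277)],.0325)
print('lip inner edge L,R');f([(323,252),(446,252)],.021)
print('jaw right face top');f([(308,264),(302,345)],.021)
print('fence left top');f([(454,240),(462,320)],.022)
print('pointer tip');f([(400,265),(590,265)],.064)
E
```

```text
[ 0.536  -0.0155  0.0524] [ -6.65532274  89.90379101 -14.58959291]
line ends
0.0725 [[-25.6, -2.0], [20.4, -2.1]]
top far corners
0.0725 [[-26.6, 32.2], [21.1, 32.1]]
bottom far
0.0325 [[-30.0, 32.7], [23.2, 32.6]]
lip inner edge L,R
0.021 [[-26.8, 40.0], [23.7, 39.9]]
jaw right face top
0.021 [[-33.3, 34.9], [-37.9, -2.0]]
fence left top
0.022 [[26.6, 45.1], [31.7, 10.2]]
pointer tip
0.064 [[2.9, 46.0], [63.4, 45.9]]
```

Request:
{"name": "send_rows", "arguments": {
  "series": [
    [[4.0, 0, 0.22, 0, 0, 0, 0], [4.0, 0, 0.22, 0, 0, 0, 0], [4.0, 0.7, 0.22, 0, 0, 0, 0], [4.0, 1.4, 0.22, 0, 0, 0, 0], [4.0, 2.0, 0.22, 0, 0, 0, 0]]
  ]
}}

```text
time: 8.88
eef_pos: [0.5354, -0.0131, 0.0308]
orientation: [-102.5, 90.0, -110.5]
force: [0.7, 0.1, -2.2]
finger_gap: 0.0495
```

Request:
{"name": "send_rows", "arguments": {
  "series": [
    [[4.0, 0, 0, 0, 0, 0, 0], [4.0, 0, 0, 0, 0, 0, 0], [4.0, 0.1, 0, 0, 0, 0, 0], [4.0, 0.1, 0, 0, 0, 0, 0], [4.0, 0.1, 0, 0, 0, 0, 0]]
  ]
}}

```text
time: 9.3
eef_pos: [0.5357, -0.0132, 0.0306]
orientation: [-3.5, 90.0, -11.5]
force: [0.1, 0.7, -0.9]
finger_gap: 0.0499
```

Request:
{"name": "send_rows", "arguments": {
  "series": [
    [[4.0, 0.1, 0, 0, 0, 0, 0], [4.0, 0.1, 0, 0, 0, 0, 0], [4.0, 0.1, 0, 0, 0, 0, 0]]
  ]
}}

```text
time: 9.55
eef_pos: [0.5356, -0.0132, 0.0295]
orientation: [-20.4, 90.0, -28.4]
force: [0.3, 0.6, -1.4]
finger_gap: 0.0493
```

Request:
{"name": "send_rows", "arguments": {
  "series": [
    [[4.0, 0.1, 0, 0, 0, 0, 0], [4.0, 0.1, 0, 0, 0, 0, 0], [4.0, 0.15, 0, 0, 0, 0, 0]]
  ]
}}

```text
time: 9.8
eef_pos: [0.5355, -0.0131, 0.0279]
orientation: [13.6, 90.0, 5.7]
force: [0.1, 0.1, -2.2]
finger_gap: 0.0496
```

Request:
{"name": "send_rows", "arguments": {
  "series": [
    [[4.0, 0.1, 0, 0, 0, 0, 0], [4.0, 0.1, 0, 0, 0, 0, 0], [4.0, 0.1, 0, 0, 0, 0, 0]]
  ]
}}

```text
time: 10.05
eef_pos: [0.5356, -0.0131, 0.0276]
orientation: [-57.1, 90.0, -65.1]
force: [-4.3, 0.7, 4.7]
finger_gap: 0.0496
```

```bash
python3 - <<'E'
from look import *
print(sensors.get_obs()['force']); cT=extr('wrist'); im,d=eyes.camera('wrist'); save('w4.png',im[120:320,150:370],2.7)
E
```

```text
[-4.30635881  0.65439793  4.72302345]
```

View pics/w4.png

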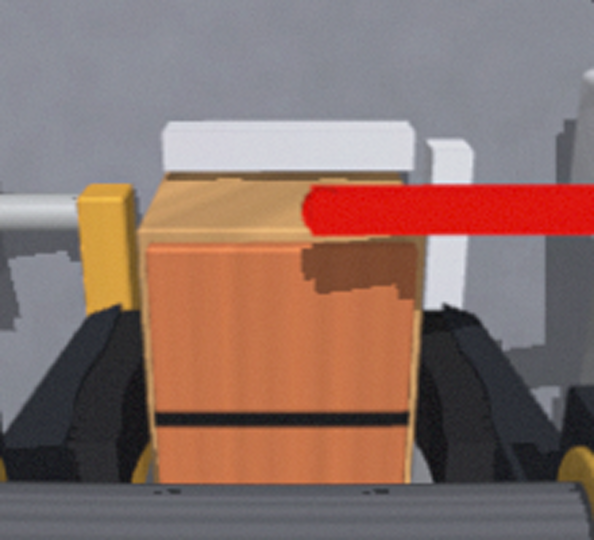

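Request:
{"name": "send_rows", "arguments": {
  "series": [
    [[5.6, 0, 0, 0, 0, 0, 0], [6.4, 0, 0, 0, 0, 0, 0], [6.4, 0, 0, 0, 0, 0, 0], [6.4, 0, 0, 0, 0, 0, 0], [6.4, 0, 0, 0, 0, 0, 0]]
  ]
}}

```text
time: 10.52
eef_pos: [0.5356, -0.0132, 0.0269]
orientation: [-20.0, 90.0, -28.0]
force: [0.2, 0.0, 1.5]
finger_gap: 0.064
```

Request:
{"name": "send_rows", "arguments": {
  "series": [
    [[6.4, -1, 0, 0, 0, 0, 0], [6.4, -3, 0, 0, 0, 0, 0], [6.4, -6, 0, 0, 0, 0, 0], [6.4, -10, 0, 0, 0, 0, 0], [6.4, -14, 0, 0, 0, 0, 0]]
  ]
}}

```text
time: 10.93
eef_pos: [0.5346, -0.0129, 0.1683]
orientation: [173.6, 89.9, 165.7]
force: [1.4, 0.5, -0.1]
finger_gap: 0.0641
```

Request:
{"name": "send_rows", "arguments": {
  "series": [
    [[0, -2, 2, 0, 0, 0, 0], [0, -4, 5, 0, 0, 0, 0], [0, -4, 5, 0, 0, 0, 0], [0, -4, 5, 0, 0, 0, 0]]
  ]
}}

```text
time: 11.27
eef_pos: [0.5433, 0.0373, 0.209]
orientation: [-1.9, 89.8, -9.7]
force: [-0.6, -0.3, 0.3]
finger_gap: 0.0393
```

```bash
python3 - <<'E'
from look import *
print(pose()[:3,3]); cT,im,d,uv,w,hsv=cloud('wrist'); np.savez('w5',im=im,w=w,T=cT[1])
b=np.array([.539,-.0165]); a=np.radians(-7.9); M=np.array([[np.cos(a),-np.sin(a)],[np.sin(a),np.cos(a)]])
m=hit(w,hsv,(.539,-.017,.05),(0,90,50),(20,255,255),.042,.056); r=rect(onplane(cT,uv[m],.05)); print('block',m.sum(),r,w[m].mean(0).round(4),'in bed',(np.array(r[0])/1000-b)@M)
m=hit(w,hsv,(.539,-.017,.2),(0,0,0),(180,35,255),.004,.016)
m=hit(w,hsv,(.44,-.118,.06),(0,150,80),(8,255,255),.08,.13);print('ball',m.sum(),m.any() and (w[m].mean(0).round(4),w[m].max(0).round(3),w[m].min(0).round(3)))
plan((.436,-.153,.20),82,2)
o=ortho(cT[0],cT[1],im,b,-7.9,.05,.07,.00025); save('o5.png',o)
E
```

```text
[0.5432802  0.03732469 0.20903893]
block 2394 ((535.6972045898438, -10.931114196777344), (69.16683959960938, 48.05495071411133), 82.090576171875) [ 0.5355 -0.0106  0.0494] in bed [-0.00403686  0.00506208]
ball 76 (array([ 0.452 , -0.1159,  0.108 ]), array([ 0.455, -0.11 ,  0.114]), array([ 0.446, -0.123,  0.098]))
call 1 t cm [  0.37 -10.12  -3.97] r [-4.492e+01  1.000e-02  3.000e-02]
call 2 t cm [ 0.37 -4.36 -9.96] r [-4.492e+01  1.000e-02  3.000e-02]
```

View pics/o5.png

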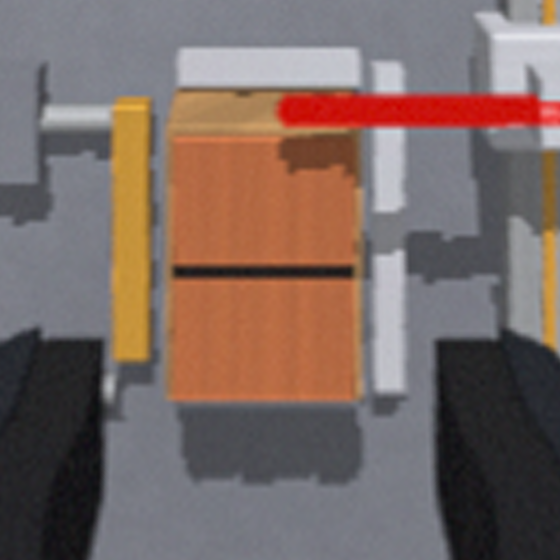

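```bash
python3 - <<'E'
from look import *
E=plan((.4362,-.1537,.20),-7.9,1); plan((.4362,-.1537,.088),-7.9,1,E); print(pose()[:3,3])
E
```

```text
call 1 t cm [  0.75 -20.31  -7.92] r [0.05 0.05 0.02]
call 1 t cm [11.2  0.   0. ] r [0. 0. 0.]
[0.54234915 0.03665466 0.20745864]
```

Request:
{"name": "send_rows", "arguments": {
  "series": [
    [[0, 0.2, -3, -1.2, 0, 0, 0], [0, 0.3, -6.6, -2.6, 0, 0, 0], [0, 0.5, -10.2, -4.0, 0, 0, 0], [0, 0.6, -13.8, -5.4, 0, 0, 0], [0, 0.7, -17, -6.6, 0, 0, 0]]
  ]
}}

```text
time: 11.73
eef_pos: [0.451, -0.1246, 0.1984]
orientation: [170.6, 89.8, 162.6]
force: [0.6, -0.8, 0.4]
finger_gap: 0.0023
```

Request:
{"name": "send_rows", "arguments": {
  "series": [
    [[0, 0, -2, -0.8, 0, 0, 0], [0, 0, -3.3, -1.3, 0, 0, 0], [0, 0, -3.3, -1.3, 0, 0, 0], [0, 2, -3.3, -1.3, 0, 0, 0], [0, 4, -3.3, -1.3, 0, 0, 0]]
  ]
}}

```text
time: 12.15
eef_pos: [0.4363, -0.1544, 0.1597]
orientation: [-21.3, 89.9, -29.3]
force: [-0.8, 1.1, -0.4]
finger_gap: -0.0
```

Request:
{"name": "send_rows", "arguments": {
  "series": [
    [[0, 2, 0, 0, 0, 0, 0], [0, 4, 0, 0, 0, 0, 0], [0, 6, 0, 0, 0, 0, 0], [0, 7.2, 0, 0, 0, 0, 0], [0, 7.2, 0, 0, 0, 0, 0]]
  ]
}}

```text
time: 12.57
eef_pos: [0.4337, -0.1519, 0.0844]
orientation: [153.5, 89.6, 145.6]
force: [-0.6, 0.4, 0.4]
finger_gap: 0.0007
```

```bash
python3 - <<'E'
from look import *
o=sensors.get_obs();print(o['eef_pos'],o['force'],o['finger_gap'])
p=(pose()[:2,3]-[.539,-.0165]); a=np.radians(-7.9); print('stand xy',p@np.array([[np.cos(a),-np.sin(a)],[np.sin(a),np.cos(a)]]))
E
```

```text
[ 0.43365098 -0.15186932  0.08443595] [-0.58104341  0.37441742  0.39411555] 0.0006599856453801669
stand xy [-0.08574342 -0.14856424]
```

Request:
{"name": "send_rows", "arguments": {
  "series": [
    [[0, 0, 0.8, 0, 0, 0, 0], [0, 0, 1.6, 0, 0, 0, 0], [0, 0, 2.4, 0, 0, 0, 0], [0, 0, 3.2, 0, 0, 0, 0], [0, 0, 4.0, 0, 0, 0, 0]]
  ]
}}

```text
time: 12.98
eef_pos: [0.4425, -0.1135, 0.0889]
orientation: [-22.5, 89.9, -30.4]
force: [0.7, -1.1, 0.9]
finger_gap: 0.0006
```

Request:
{"name": "send_rows", "arguments": {
  "series": [
    [[0, 0, 0.8, 0, 0, 0, 0], [0, 0, 1.6, 0, 0, 0, 0], [0, 0, 2.4, 0, 0, 0, 0], [0, 0, 3.2, 0, 0, 0, 0], [0, 0, 4.0, 0, 0, 0, 0]]
  ]
}}

```text
time: 13.4
eef_pos: [0.447, -0.0736, 0.0877]
orientation: [169.7, 90.0, 161.8]
force: [-0.1, -1.2, -1.5]
finger_gap: 0.0004
```

Request:
{"name": "send_rows", "arguments": {
  "series": [
    [[0, 0, 0.2, 0, 0, 0, 0], [0, 0, 0.4, 0, 0, 0, 0], [0, 0, 0.4, 0, 0, 0, 0]]
  ]
}}

```text
time: 13.65
eef_pos: [0.4476, -0.0701, 0.0877]
orientation: [154.9, 90.0, 147.0]
force: [-0.2, -0.1, 0.1]
finger_gap: 0.0005
```

Request:
{"name": "send_rows", "arguments": {
  "series": [
    [[0, 0, 0.15, 0, 0, 0, 0], [0, 0, 0.3, 0, 0, 0, 0], [0, 0, 0.3, 0, 0, 0, 0]]
  ]
}}

```text
time: 13.9
eef_pos: [0.4482, -0.0677, 0.0879]
orientation: [-162.2, 90.0, -170.2]
force: [0.7, -0.7, -0.1]
finger_gap: 0.0004
```

```bash
python3 - <<'E'
from look import *
p=(pose()[:2,3]-[.539,-.0165]); a=np.radians(-7.9); M=np.array([[np.cos(a),-np.sin(a)],[np.sin(a),np.cos(a)]]); print('stand xy',p@M)
for n in ['side','wrist','top']:
    cT,im,d,uv,w,hsv=cloud(n); m=hit(w,hsv,(.45,-.06,.09),(0,150,80),(8,255,255),.08,.13)
    print(n,m.sum(), m.any() and (w[m].mean(0).round(4),(w[m].mean(0)[:2]-[.539,-.0165])@M,np.ptp(w[m],0)))
E
```

```text
stand xy [-0.0829269  -0.06319507]
side 0 False
wrist 2199 (array([ 0.4524, -0.0417,  0.1123]), array([-0.08229002, -0.03684802]), array([0.02491663, 0.02756575, 0.02254634]))
top 0 False
```

Request:
{"name": "send_rows", "arguments": {
  "series": [
    [[0, 0, 0.15, 0, 0, 0, 0], [0, 0, 0.3, 0, 0, 0, 0], [0, 0, 0.3, 0, 0, 0, 0]]
  ]
}}

```text
time: 14.3
eef_pos: [0.4486, -0.0645, 0.088]
orientation: [-8.6, 90.0, -16.6]
force: [-0.2, -0.9, -0.3]
finger_gap: 0.0004
```

Request:
{"name": "send_rows", "arguments": {
  "series": [
    [[0, 0, 0.1, 0, 0, 0, 0], [0, 0, 0.2, 0, 0, 0, 0], [0, 0, 0.2, 0, 0, 0, 0]]
  ]
}}

```text
time: 14.55
eef_pos: [0.4488, -0.0639, 0.088]
orientation: [-87.6, 89.8, -95.5]
force: [-2.2, -7.7, -1.0]
finger_gap: 0.0003
```

Request:
{"name": "send_rows", "arguments": {
  "series": [
    [[0, 0, -1, 0, 0, 0, 0], [0, 0, -2, 0, 0, 0, 0], [0, -4, -2, 0, 0, 0, 0], [0, -8, -2, 0, 0, 0, 0], [0, -11, -2, 0, 0, 0, 0]]
  ]
}}

```text
time: 14.97
eef_pos: [0.4463, -0.0832, 0.2002]
orientation: [25.1, 90.0, 17.1]
force: [0.6, -0.9, -0.1]
finger_gap: 0.0008
```

```bash
python3 - <<'E'
from look import *
print(pose()[:3,3]);plan((.6283,.1175,.19),37.5,3)
E
```

```text
[ 0.44627612 -0.08320409  0.20024215]
call 1 t cm [0.35 7.47 5.08] r [-15.16   0.02  -0.  ]
call 2 t cm [0.35 5.88 6.86] r [-15.16   0.02  -0.  ]
call 3 t cm [0.34 3.88 8.16] r [-15.16   0.02  -0.  ]
```

Request:
{"name": "send_rows", "arguments": {
  "series": [
    [[4, 0.1, 1.5, 1, -3, 0, 0], [4, 0.15, 3, 2, -6, 0, 0], [4, 0.2, 4.5, 3, -9, 0, 0], [4, 0.3, 6, 4, -12, 0, 0], [4, 0.35, 7.47, 5.08, -15.16, 0, 0]]
  ]
}}

```text
time: 15.38
eef_pos: [0.5071, -0.0153, 0.1944]
orientation: [72.8, 90.0, 80.1]
force: [-0.1, 0.2, -0.1]
finger_gap: 0.0314
```

Request:
{"name": "send_rows", "arguments": {
  "series": [
    [[4, 0.1, 1.2, 1.4, -3, 0, 0], [4, 0.15, 2.4, 2.8, -6, 0, 0], [4, 0.2, 3.6, 4.2, -9, 0, 0], [4, 0.3, 4.8, 5.5, -12, 0, 0], [4, 0.35, 5.88, 6.86, -15.16, 0, 0]]
  ]
}}

```text
time: 15.8
eef_pos: [0.5678, 0.0518, 0.1906]
orientation: [108.1, 90.0, 130.7]
force: [0.2, -0.7, 0.3]
finger_gap: 0.0398
```

Request:
{"name": "send_rows", "arguments": {
  "series": [
    [[4, 0.1, 0.8, 1.6, -3, 0, 0], [4, 0.15, 1.6, 3.3, -6, 0, 0], [4, 0.2, 2.4, 5, -9, 0, 0], [4, 0.3, 3.2, 6.6, -12, 0, 0], [4, 0.34, 3.88, 8.16, -15.16, 0, 0]]
  ]
}}

```text
time: 16.22
eef_pos: [0.6286, 0.1186, 0.1871]
orientation: [101.8, 89.9, 139.5]
force: [-0.2, 0.0, 0.5]
finger_gap: 0.0398
```

Request:
{"name": "send_rows", "arguments": {
  "series": [
    [[4, 0, 0, 0, 0, 0, 0], [4, 0, 0, 0, 0, 0, 0]]
  ]
}}

```text
time: 16.38
eef_pos: [0.628, 0.1182, 0.187]
orientation: [136.0, 89.9, 173.5]
force: [-0.4, -0.3, -0.9]
finger_gap: 0.0403
```

```bash
python3 - <<'E'
from look import *
print(pose()[:3,3],sensors.get_obs()['q'].round(1)); cT,im,d,uv,w,hsv=cloud('wrist'); save('w6.png',im,1.5)
m=hit(w,hsv,(.628,.1175,.045),A0,A1,.074,.092); r=rect(onplane(cT,uv[m],.082)); print('drive',m.sum(),w[m].mean(0).round(4),r)
b=np.array([.539,-.0165]); a=np.radians(-7.9); M=np.array([[np.cos(a),-np.sin(a)],[np.sin(a),np.cos(a)]])
for n in ['top','side']:
    cT,im,d,uv,w,hsv=cloud(n)
    for k,bb,z in [('ball',(.4516,-.042,.06),(.08,.13))]:
        m=hit(w,hsv,bb,(0,150,80),(8,255,255),*z); print(n,k,m.sum(),m.any() and ((w[m].mean(0)[:2]-b)@M).round(4))
    m=hit(w,hsv,(.539,-.017,.05),(0,90,50),(20,255,255),.042,.06); r=rect(onplane(cT,uv[m],.05)); print(n,'block',m.sum(),r,(np.array(r[0])/1000-b)@M)
E
```

```text
[0.62798747 0.11817834 0.18697206] [  0.   21.   84.9   0.   74.1 -37.5]
drive 1185 [0.6265 0.1192 0.0816] ((627.3429565429688, 118.3218994140625), (15.722490310668945, 63.80454635620117), 37.9196891784668)
top ball 37 [-0.0861 -0.0375]
top block 237 ((536.2921142578125, -9.735523223876953), (78.72468566894531, 50.720890045166016), 80.4765625) [-0.00361193  0.00632809]
side ball 28 [-0.0815 -0.0438]
side block 169 ((541.314697265625, -10.980533599853516), (98.43515014648438, 47.92078399658203), 83.0197982788086) [0.00153411 0.00578523]
```

View pics/w6.png

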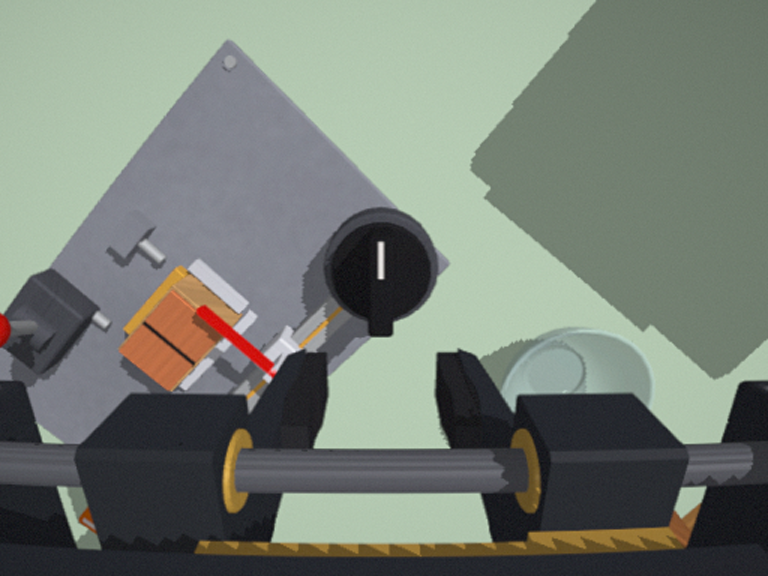

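Request:
{"name": "send_rows", "arguments": {
  "series": [
    [[4, 2, 0, 0, -0.4, 0, 0], [4, 5, 0, 0, -0.4, 0, 0], [4, 8, 0, 0, -0.4, 0, 0], [4, 10, 0, 0, -0.4, 0, 0], [4, 11.5, 0, 0, -0.4, 0, 0]]
  ]
}}

```text
time: 16.95
eef_pos: [0.6262, 0.1175, 0.0701]
orientation: [142.8, 89.8, -179.4]
force: [-0.3, 0.9, -0.7]
finger_gap: 0.0401
```

Request:
{"name": "send_rows", "arguments": {
  "series": [
    [[4, 0.8, 0, 0, 0, 0, 0], [4, 1.5, 0, 0, 0, 0, 0], [4, 1.9, 0, 0, 0, 0, 0], [4, 1.9, 0, 0, 0, 0, 0]]
  ]
}}

```text
time: 17.28
eef_pos: [0.628, 0.1181, 0.0535]
orientation: [176.6, 90.0, -145.4]
force: [-0.2, -0.5, -0.5]
finger_gap: 0.0402
```

Request:
{"name": "send_rows", "arguments": {
  "series": [
    [[1, 0, 0, 0, 0, 0, 0], [1, 0, 0, 0, 0, 0, 0], [1, 0, 0, 0, 0, 0, 0], [1, 0, 0, 0, 0, 0, 0], [1, 0, 0, 0, 0, 0, 0]]
  ],
  "squeeze": 25
}}

```text
time: 17.7
eef_pos: [0.6277, 0.1178, 0.0544]
orientation: [-165.0, 89.9, -127.0]
force: [-4.3, -2.0, 5.3]
finger_gap: 0.0154
```

Request:
{"name": "send_rows", "arguments": {
  "series": [
    [[1, 0, 0, 0, 6, 0, 0], [1, 0, 0, 0, 12, 0, 0], [1, 0, 0, 0, 18, 0, 0], [1, 0, 0, 0, 24, 0, 0], [1, 0, 0, 0, 30, 0, 0]]
  ]
}}

```text
time: 18.12
eef_pos: [0.6282, 0.118, 0.0544]
orientation: [-70.2, 89.9, -62.5]
force: [-1.0, -2.1, 2.8]
finger_gap: 0.0157
```

Request:
{"name": "send_rows", "arguments": {
  "series": [
    [[1, 0, 0, 0, 6, 0, 0], [1, 0, 0, 0, 12, 0, 0], [1, 0, 0, 0, 18, 0, 0], [1, 0, 0, 0, 24, 0, 0], [1, 0, 0, 0, 30, 0, 0]]
  ]
}}

```text
time: 18.53
eef_pos: [0.6289, 0.1179, 0.0544]
orientation: [-2.3, 89.9, -24.6]
force: [1.6, -2.5, 0.6]
finger_gap: 0.016
```

Request:
{"name": "send_rows", "arguments": {
  "series": [
    [[1, 0, 0, 0, 6, 0, 0], [1, 0, 0, 0, 12, 0, 0], [1, 0, 0, 0, 18, 0, 0], [1, 0, 0, 0, 24, 0, 0], [1, 0, 0, 0, 30, 0, 0]]
  ]
}}

```text
time: 18.95
eef_pos: [0.6293, 0.1176, 0.0544]
orientation: [28.4, 89.8, -24.0]
force: [3.3, -4.4, -1.0]
finger_gap: 0.0157
```

Request:
{"name": "send_rows", "arguments": {
  "series": [
    [[1, 0, 0, 0, 6, 0, 0], [1, 0, 0, 0, 12, 0, 0], [1, 0, 0, 0, 18, 0, 0], [1, 0, 0, 0, 24, 0, 0], [1, 0, 0, 0, 30, 0, 0]]
  ]
}}

```text
time: 19.37
eef_pos: [0.6296, 0.117, 0.0544]
orientation: [50.4, 89.8, -31.9]
force: [2.5, -5.1, -1.4]
finger_gap: 0.0159
```

Request:
{"name": "send_rows", "arguments": {
  "series": [
    [[1, 0, 0, 0, 0, 0, 0], [1, 0, 0, 0, 0, 0, 0]]
  ]
}}

```text
time: 19.53
eef_pos: [0.6296, 0.117, 0.0544]
orientation: [53.2, 89.8, -28.9]
force: [3.5, -4.9, -0.4]
finger_gap: 0.0159
```

```bash
cat > pl.py <<'E'
from look import *
import sys
b=np.array([.539,-.0165]); a=np.radians(-7.9); M=np.array([[np.cos(a),-np.sin(a)],[np.sin(a),np.cos(a)]])
def meas(n,cT,im,tag):
    loc=lambda p:(p[:,:2]-b)@M*1000
    uv=np.c_[np.tile(np.arange(512),384),np.repeat(np.arange(384),512)]; hsv=cv2.cvtColor(im,cv2.COLOR_RGB2HSV).reshape(-1,3).astype(int); hue,s,v=hsv.T
    pt=loc(onplane(cT,uv,.064)); m=((hue<5)|(hue>175))&(s>190)&(v>70)&(pt[:,0]>0)&(pt[:,0]<50)&(abs(pt[:,1])<65)
    ln=loc(onplane(cT,uv,.05)); cop=(abs(ln[:,0])<22)&(abs(ln[:,1])<12)&(v<70)&(s<190)
    cx=lambda q,mm,x0,x1: [(q[mm&(q[:,0]>=x)&(q[:,0]<x+4)][:,1]) for x in range(x0,x1,4)]
    print(n,tag,'pointer n',m.sum(),'y',pt[m][:,1].mean().round(2) if m.any() else None,'by x',[round(q.mean(),1) if len(q) else None for q in cx(pt,m,0,40)])
    print('   line n',cop.sum(),'y',np.median(ln[cop][:,1]).round(2) if cop.any() else None,'by x',[round(np.median(q),1) if len(q) else None for q in cx(ln,cop,-22,22)])
E
python3 - <<'E'
from pl import *
z=np.load('w5.npz'); meas('wrist',(eyes.calibration('wrist'),z['T']),z['im'],'before clamp')
print(sensors.get_obs()['q'].round(1),pose()[:3,:].round(4).tolist())
for n in ['wrist','side','top']:
    cT=extr(n); im,d=eyes.camera(n); meas(n,cT,im,'now'); np.savez('n_'+n,im=im,T=cT[1])
E
```

```text
wrist before clamp pointer n 309 y 46.57 by x [np.float64(46.3), np.float64(46.2), np.float64(46.7), np.float64(46.2), np.float64(46.6), np.float64(46.5), np.float64(46.7), np.float64(46.7), np.float64(46.7), np.float64(46.7)]
   line n 36 y 2.0 by x [np.float64(2.0), np.float64(2.0), np.float64(2.0), np.float64(2.0), np.float64(2.0), np.float64(2.0), np.float64(2.0), np.float64(2.0), np.float64(2.0), np.float64(2.0), None]
[-0.  30.3 88.9 -0.1 60.6 82.1] [[0.0032, 0.9905, 0.1374, 0.6296], [-0.0018, 0.1374, -0.9905, 0.117], [-1.0, 0.0029, 0.0022, 0.0544]]
wrist now pointer n 551 y 11.74 by x [None, None, None, None, None, None, np.float64(12.8), np.float64(11.8), np.float64(11.7), np.float64(11.4)]
   line n 530 y 0.01 by x [None, None, None, np.float64(9.8), np.float64(2.8), np.float64(0.2), np.float64(0.3), np.float64(-1.0), np.float64(-7.4), np.float64(3.1), None]
side now pointer n 13 y 6.51 by x [None, np.float64(6.0), np.float64(5.3), np.float64(7.3), np.float64(6.6), np.float64(8.6), np.float64(7.9), np.float64(7.2), np.float64(6.5), np.float64(5.8)]
   line n 0 y None by x [None, None, None, None, None, None, None, None, None, None, None]
top now pointer n 16 y 6.86 by x [np.float64(4.8), np.float64(6.3), np.float64(6.9), np.float64(5.7), np.float64(6.4), np.float64(7.0), np.float64(7.7), np.float64(8.3), np.float64(9.0), np.float64(9.6)]
   line n 1 y 1.06 by x [None, None, None, None, None, None, None, None, np.float64(1.1), None, None]
```

Request:
{"name": "send_rows", "arguments": {
  "series": [
    [[1, 0, 0, 0, 6, 0, 0], [1, 0, 0, 0, 12, 0, 0], [1, 0, 0, 0, 17, 0, 0], [1, 0, 0, 0, 21, 0, 0], [1, 0, 0, 0, 21, 0, 0]]
  ]
}}

```text
time: 20.1
eef_pos: [0.6295, 0.1166, 0.0544]
orientation: [64.3, 89.8, -39.0]
force: [3.2, -6.6, -0.2]
finger_gap: 0.0157
```

Request:
{"name": "send_rows", "arguments": {
  "series": [
    [[1, 0, 0, 0, 0, 0, 0], [2.5, 0, 0, 0, 0, 0, 0], [4, 0, 0, 0, 0, 0, 0], [4, 0, 0, 0, 0, 0, 0], [4, 0, 0, 0, 0, 0, 0]]
  ]
}}

```text
time: 20.52
eef_pos: [0.6279, 0.1187, 0.0536]
orientation: [-136.0, 90.0, 121.0]
force: [-0.0, -0.5, -0.4]
finger_gap: 0.0391
```

Request:
{"name": "send_rows", "arguments": {
  "series": [
    [[4, -2, 0, 0, 0, 0, 0], [4, -6, 0, 0, 0, 0, 0], [4, -10, 0, 0, 0, 0, 0], [4, -14, 0, 0, 0, 0, 0], [4, -16, 0, 0, 0, 0, 0]]
  ]
}}

```text
time: 20.93
eef_pos: [0.63, 0.1189, 0.2195]
orientation: [104.5, 89.6, 1.4]
force: [1.3, -0.0, -0.1]
finger_gap: 0.0403
```

```bash
python3 - <<'E'
from pl import *
print(pose()[:3,3],sensors.get_obs()['q'].round(1))
for n in ['wrist','side','top']:
    cT=extr(n); im,d=eyes.camera(n); meas(n,cT,im,'now'); np.savez('n_'+n,im=im,T=cT[1])
E=plan((.545,.035,.21),-7.9,4)
E
```

```text
[0.63001754 0.11887433 0.21951901] [1.000e-01 1.930e+01 8.340e+01 0.000e+00 7.690e+01 1.031e+02]
wrist now pointer n 310 y 2.96 by x [np.float64(2.9), np.float64(2.7), np.float64(3.2), np.float64(3.6), np.float64(2.7), np.float64(2.6), np.float64(3.1), np.float64(2.8), np.float64(3.4), np.float64(2.6)]
   line n 45 y 2.48 by x [np.float64(2.1), np.float64(2.3), np.float64(2.5), np.float64(2.7), np.float64(2.3), np.float64(2.0), np.float64(2.7), np.float64(2.3), np.float64(2.5), np.float64(2.7), np.float64(2.9)]
side now pointer n 11 y -0.68 by x [None, np.float64(0.5), np.float64(-0.5), np.float64(-1.6), np.float64(-2.3), np.float64(0.1), None, None, np.float64(0.3), np.float64(-0.4)]
   line n 0 y None by x [None, None, None, None, None, None, None, None, None, None, None]
top now pointer n 9 y 1.04 by x [np.float64(-0.5), np.float64(0.2), np.float64(0.8), np.float64(1.8), None, None, np.float64(0.4), np.float64(1.0), np.float64(1.6), np.float64(2.3)]
   line n 0 y None by x [None, None, None, None, None, None, None, None, None, None, None]
call 1 t cm [ 0.14 -1.58  2.52] r [-23.78   0.04  -0.07]
call 2 t cm [ 0.14 -2.46  1.66] r [-23.78   0.04  -0.07]
call 3 t cm [ 0.15 -2.92  0.53] r [-23.78   0.04  -0.07]
call 4 t cm [ 0.15 -2.89 -0.69] r [-23.78   0.04  -0.07]
```

```bash
python3 - <<'E'
from pl import *
z=np.load('n_wrist.npz'); c=eyes.calibration('wrist')
f=lambda h:ortho(c,z['T'],z['im'],b,-7.9,h,.035,.000175)
save('o7.png',np.hstack([f(.05),f(.064)]))
E
```

```text
(no output)
```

View pics/o7.png

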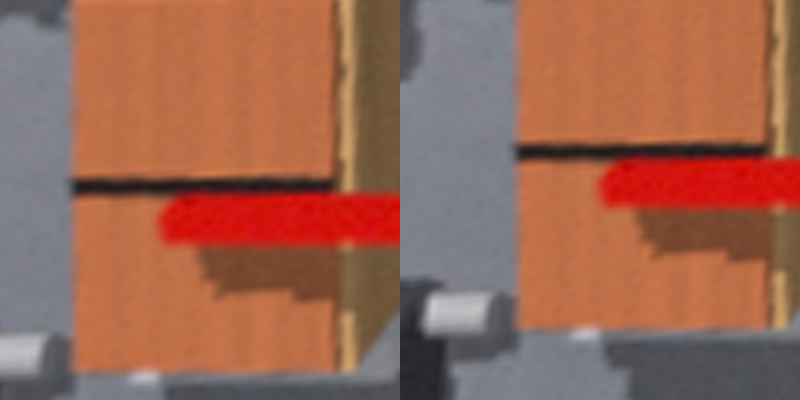

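```bash
python3 - <<'E'
from pl import *
plan((.463,-.006,.22),-97.9,1)
E
```

```text
call 1 t cm [ -0.47 -13.38  15.9 ] r [-5.13 -0.06 -0.27]
```

Request:
{"name": "send_rows", "arguments": {
  "series": [
    [[4, 0, -2.5, 3, -1, 0, 0], [4, -0.1, -5, 6, -2, 0, 0], [4, -0.2, -7.5, 9, -3, 0, 0], [4, -0.3, -10, 12, -4, 0, 0], [4, -0.4, -12.5, 15, -5, 0, 0]]
  ]
}}

```text
time: 21.5
eef_pos: [0.4694, 0.0004, 0.2148]
orientation: [-96.2, 89.7, 165.9]
force: [-0.0, -0.5, 0.5]
finger_gap: 0.0394
```

Request:
{"name": "send_rows", "arguments": {
  "series": [
    [[4, 0, -0.9, 0.9, 0, 0, 0], [4, 0, -0.9, 0.9, 0, 0, 0], [4, 0, -0.9, 0.9, 0, 0, 0], [4, 0, -0.9, 0.9, 0, 0, 0]]
  ]
}}

```text
time: 21.83
eef_pos: [0.4629, -0.0066, 0.217]
orientation: [-147.5, 90.0, 114.5]
force: [0.3, -0.1, 0.4]
finger_gap: 0.0403
```

```bash
python3 - <<'E'
from pl import *
for k in range(3):
    cT=extr('wrist'); im,d=eyes.camera('wrist'); meas('wrist',cT,im,'above')
print(cT[1][:3,3],(cT[1][:2,3]-b)@M, pose()[:3,3])
print(d[190:194,250:254].mean())
f=lambda h:ortho(cT[0],cT[1],im,b,-7.9,h,.035,.000175)
save('o8.png',np.hstack([f(.05),f(.064)]))
E=plan((.5885,-.1698,.20),-97.9,1)
plan((.5885,-.1698,.053),-97.9,1,E)
E
```

```text
wrist above pointer n 297 y 1.42 by x [np.float64(1.3), np.float64(1.3), np.float64(1.3), np.float64(1.3), np.float64(1.2), np.float64(1.3), np.float64(1.6), np.float64(1.5), np.float64(1.6), np.float64(1.6)]
   line n 33 y 2.03 by x [np.float64(2.0), np.float64(2.0), np.float64(2.5), np.float64(2.5), np.float64(2.5), None, None, None, None, None, None]
wrist above pointer n 291 y 1.57 by x [np.float64(1.5), np.float64(1.5), np.float64(1.5), np.float64(1.4), np.float64(1.4), np.float64(1.5), np.float64(1.4), np.float64(1.5), np.float64(1.7), np.float64(1.8)]
   line n 20 y 2.16 by x [np.float64(2.2), np.float64(2.2), np.float64(2.2), np.float64(2.1), np.float64(2.1), None, None, None, None, None, None]
wrist above pointer n 296 y 1.48 by x [np.float64(1.6), np.float64(1.6), np.float64(1.5), np.float64(1.5), np.float64(1.5), np.float64(1.5), np.float64(1.5), np.float64(1.3), np.float64(1.6), np.float64(1.2)]
   line n 20 y 2.23 by x [np.float64(2.3), np.float64(2.2), np.float64(2.2), np.float64(2.2), np.float64(2.2), None, None, None, None, None, None]
[ 0.54359155 -0.01734408  0.36309469] [ 0.00466399 -0.00020499] [ 0.4629241  -0.00643544  0.2171609 ]
0.37935466
call 1 t cm [ 1.7  14.71 14.43] r [-0.09 -0.02  0.03]
call 1 t cm [14.7  0.   0. ] r [0. 0. 0.]
```

View pics/o8.png

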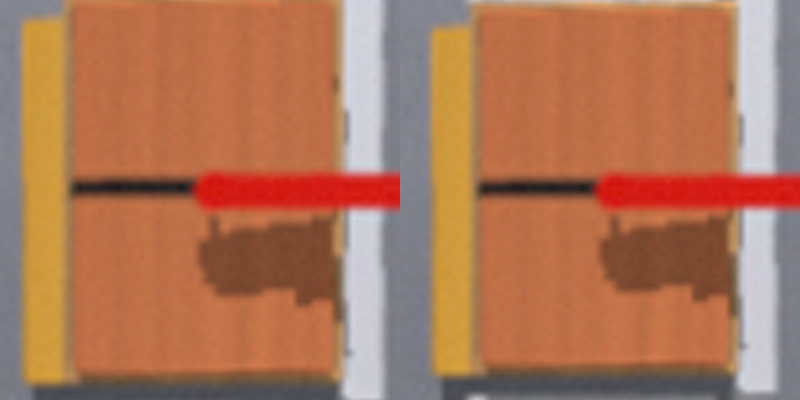

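Request:
{"name": "send_rows", "arguments": {
  "series": [
    [[4, 0.3, 2.9, 2.9, 0, 0, 0], [4, 0.6, 5.8, 5.8, 0, 0, 0], [4, 0.9, 8.7, 8.7, 0, 0, 0], [4, 1.2, 11.6, 11.6, 0, 0, 0], [4, 1.7, 14.7, 14.4, 0, 0, 0]]
  ]
}}

```text
time: 22.4
eef_pos: [0.5891, -0.1711, 0.2001]
orientation: [78.2, 90.0, -19.8]
force: [1.7, 0.5, 0.7]
finger_gap: 0.0398
```

Request:
{"name": "send_rows", "arguments": {
  "series": [
    [[4, 0, 0, 0, 0, 0, 0], [4, 0, 0, 0, 0, 0, 0]]
  ]
}}

```text
time: 22.57
eef_pos: [0.588, -0.1709, 0.1981]
orientation: [-111.4, 89.8, 150.5]
force: [-0.4, 0.4, -0.2]
finger_gap: 0.04
```

```bash
python3 - <<'E'
from pl import *
for k in range(2):
    cT,im,d,uv,w,hsv=cloud('wrist'); m=hit(w,hsv,(.5885,-.17,.05),(0,100,60),(25,255,255),.074,.092); r=rect(onplane(cT,uv[m],.082)); print('lock',m.sum(),w[m].mean(0).round(4),r)
print(pose()[:3,3],sensors.get_obs()['q'].round(1))
E
```

```text
lock 1028 [ 0.5928 -0.1698  0.0816] ((591.1100463867188, -169.3228759765625), (15.176965713500977, 63.77138900756836), 82.23555755615234)
lock 1027 [ 0.5932 -0.1698  0.0817] ((591.1829223632812, -169.57424926757812), (15.394994735717773, 63.85318374633789), 81.4035415649414)
[ 0.58723521 -0.16895837  0.19972883] [-27.2  17.   88.7   0.   74.4  70.8]
```

Request:
{"name": "send_rows", "arguments": {
  "series": [
    [[4, 1, 0.15, 0, 0, 0, 0], [4, 4, 0.15, 0, 0, 0, 0], [4, 7.5, 0.15, 0, 0, 0, 0], [4, 11, 0.15, 0, 0, 0, 0], [4, 12.7, 0.15, 0, 0, 0, 0]]
  ]
}}

```text
time: 23.08
eef_pos: [0.5862, -0.1675, 0.0696]
orientation: [-109.7, 89.7, 152.3]
force: [-0.9, 0.2, -1.1]
finger_gap: 0.0402
```

Request:
{"name": "send_rows", "arguments": {
  "series": [
    [[4, 0.8, 0, 0, 0, 0, 0], [4, 1.5, 0, 0, 0, 0, 0], [4, 1.9, 0, 0, 0, 0, 0], [4, 1.9, 0, 0, 0, 0, 0]]
  ]
}}

```text
time: 23.42
eef_pos: [0.5893, -0.17, 0.0552]
orientation: [70.7, 89.9, -27.3]
force: [0.2, -1.0, 0.1]
finger_gap: 0.04
```

Request:
{"name": "send_rows", "arguments": {
  "series": [
    [[1, 0, 0, 0, 0, 0, 0], [1, 0, 0, 0, 0, 0, 0], [1, 0, 0, 0, 0, 0, 0], [1, 0, 0, 0, 0, 0, 0], [1, 0, 0, 0, 0, 0, 0]]
  ],
  "squeeze": 45
}}

```text
time: 23.83
eef_pos: [0.5894, -0.1706, 0.0555]
orientation: [65.0, 89.9, -33.0]
force: [-0.6, -0.8, 3.0]
finger_gap: 0.0155
```

Gripped; turn 80° clockwise.

Request:
{"name": "send_rows", "arguments": {
  "series": [
    [[1, 0, 0, 0, 4, 0, 0], [1, 0, 0, 0, 9, 0, 0], [1, 0, 0, 0, 14, 0, 0], [1, 0, 0, 0, 19, 0, 0], [1, 0, 0, 0, 24, 0, 0]]
  ]
}}

```text
time: 24.25
eef_pos: [0.5894, -0.1706, 0.0555]
orientation: [85.8, 89.9, -36.5]
force: [-1.3, 0.8, 4.1]
finger_gap: 0.0156
```

Request:
{"name": "send_rows", "arguments": {
  "series": [
    [[1, 0, 0, 0, 5, 0, 0], [1, 0, 0, 0, 10, 0, 0], [1, 0, 0, 0, 15, 0, 0], [1, 0, 0, 0, 20, 0, 0], [1, 0, 0, 0, 25, 0, 0]]
  ]
}}

```text
time: 24.67
eef_pos: [0.5893, -0.1706, 0.0555]
orientation: [116.0, 89.9, -31.3]
force: [-1.0, 0.0, 4.1]
finger_gap: 0.0154
```

Request:
{"name": "send_rows", "arguments": {
  "series": [
    [[1, 0, 0, 0, 6, 0, 0], [1, 0, 0, 0, 12, 0, 0], [1, 0, 0, 0, 18, 0, 0], [1, 0, 0, 0, 24, 0, 0], [1, 0, 0, 0, 29, 0, 0]]
  ]
}}

```text
time: 25.08
eef_pos: [0.5893, -0.1706, 0.0555]
orientation: [146.2, 89.9, -30.2]
force: [-0.7, 0.1, 3.8]
finger_gap: 0.0154
```

Request:
{"name": "send_rows", "arguments": {
  "series": [
    [[1, 0, 0, 0, 2, 0, 0], [1, 0, 0, 0, 2, 0, 0], [1, 0, 0, 0, 2, 0, 0]]
  ]
}}

```text
time: 25.33
eef_pos: [0.5893, -0.1706, 0.0554]
orientation: [143.9, 89.9, -34.1]
force: [-1.2, -0.6, 5.2]
finger_gap: 0.0159
```

```bash
python3 -c "
from h import *
o=sensors.get_obs();T=pose();print(o['force'],o['wrist_torque'],o['finger_gap'],o['q'].round(1),np.degrees(np.arctan2(T[1,2],T[0,2])))"
```

```text
[-1.16155113 -0.59480028  5.17590937] [ 0.09296666  0.35353016 -0.03122325] 0.015882821271976325 [-27.2  27.5  93.1  -0.   59.4 150.8] -177.9797222325921
```

Request:
{"name": "send_rows", "arguments": {
  "series": [
    [[2.5, 0, 0, 0, 0, 0, 0], [4, 0, 0, 0, 0, 0, 0], [4, 0, 0, 0, 0, 0, 0], [4, 0, 0, 0, 0, 0, 0], [4, -1, 0, 0, 0, 0, 0]]
  ]
}}

```text
time: 25.75
eef_pos: [0.5872, -0.1694, 0.0626]
orientation: [-29.2, 89.7, 152.8]
force: [-0.0, -0.6, 0.2]
finger_gap: 0.0399
```

Request:
{"name": "send_rows", "arguments": {
  "series": [
    [[4, -3, 0, 0, 0, 0, 0], [4, -7, 0, 0, 0, 0, 0], [4, -11, 0, 0, 0, 0, 0], [4, -15, 0, 0, 0, 0, 0], [4, -17, 0, 0, 0, 0, 0]]
  ]
}}

```text
time: 26.17
eef_pos: [0.5906, -0.171, 0.2413]
orientation: [150.8, 89.6, -27.2]
force: [1.2, -0.3, 0.5]
finger_gap: 0.0399
```

Request:
{"name": "send_rows", "arguments": {
  "series": [
    [[4, 0, 0, 0, 0, 0, 0], [4, 0, 0, 0, 0, 0, 0]]
  ]
}}

```text
time: 26.33
eef_pos: [0.5896, -0.1705, 0.2367]
orientation: [150.8, 89.8, -27.2]
force: [0.9, 0.6, -0.8]
finger_gap: 0.0398
```

```bash
python3 - <<'E'
from pl import *
print(pose()[:3,3],sensors.get_obs()['force'])
for n in ['wrist','top','side']:
    cT,im,d,uv,w,hsv=cloud(n); m=hit(w,hsv,(.5895,-.17,.05),(0,100,60),(25,255,255),.074,.095); m.any() and print(n,'lock',m.sum(),rect(onplane(cT,uv[m],.082)))
    meas(n,cT,im,'end')
    m=hit(w,hsv,(.4516,-.042,.06),(0,150,80),(8,255,255),.08,.13); print('  ball',m.sum(),m.any() and ((w[m].mean(0)[:2]-b)@M).round(4))
plan((.463,-.006,.24),-97.9,4)
E
```

```text
[ 0.58957016 -0.17050428  0.23674231] [ 0.92903891  0.60613673 -0.77875324]
wrist lock 801 ((590.4276733398438, -170.98696899414062), (15.046963691711426, 63.12694549560547), 2.3135979175567627)
wrist end pointer n 213 y -0.31 by x [np.float64(0.4), np.float64(-0.3), np.float64(-0.7), np.float64(-0.3), np.float64(-0.4), np.float64(-0.5), np.float64(-0.3), np.float64(-0.3), np.float64(-0.3), np.float64(-0.4)]
   line n 178 y -1.4 by x [np.float64(0.3), np.float64(-1.4), np.float64(-3.0), np.float64(-5.5), np.float64(-8.9), np.float64(2.4), np.float64(2.9), np.float64(3.4), np.float64(2.5), np.float64(3.3), np.float64(2.3)]
  ball 0 False
top end pointer n 9 y 1.04 by x [np.float64(-0.5), np.float64(0.2), np.float64(0.8), np.float64(1.8), None, None, np.float64(0.4), np.float64(1.0), np.float64(1.6), np.float64(2.3)]
   line n 0 y None by x [None, None, None, None, None, None, None, None, None, None, None]
  ball 0 False
side lock 66 ((590.6770629882812, -173.37570190429688), (18.561782836914062, 67.37478637695312), 3.925402879714966)
side end pointer n 11 y -0.68 by x [None, np.float64(0.5), np.float64(-0.5), np.float64(-1.6), np.float64(-2.3), np.float64(0.1), None, None, np.float64(0.3), np.float64(-0.4)]
   line n 0 y None by x [None, None, None, None, None, None, None, None, None, None, None]
  ball 27 [-0.0815 -0.0445]
call 1 t cm [-0.17 -4.2   2.98] r [-2.004e+01  2.000e-02  5.000e-02]
call 2 t cm [-0.18 -4.96  1.36] r [-2.004e+01  2.000e-02  5.000e-02]
call 3 t cm [-0.18 -5.13 -0.42] r [-2.004e+01  2.000e-02  5.000e-02]
call 4 t cm [-0.18 -4.67 -2.15] r [-2.004e+01  2.000e-02  5.000e-02]
```

```bash
python3 -c "
from rig import manip
print(manip.sign_off())"
```

```text
the job is handed in; nothing more can be done
None
```

I finished the job and handed it in at about 26.5 s of the 72 s allowed. The sign-off gives no verdict, so what follows rests on my own measurements.

- **Block:** the small copper-faced block lies in the bed, copper up, about 2 mm off centre along the bed. It measures level, with its top at about 50 mm. One mask fit put it 5–6 mm off centre, but that fit took in part of the wooden side face. I went by the black line, which the networks did not bias.
- **Clamp:** I pushed the lever until it met its stop at about 8 N. The ball then measured near y = -38 to -44 mm in the stand's axes, against -37 mm for fully over, and the close-up shows the jaw against the block.
- **Pointer:** after a 141° turn of the black knob, the view from directly above put the pointer 0.6 mm from the line. An oblique view gave 0.5 mm on the other side. The two disagree by about 1 mm, and both are within the 2 mm limit.
- **Lock:** I turned the orange knob 80° (1.40 rad). With the gripper off, the bar was still turned by about 80°.
- **After locking:** the pointer readings from the two fixed cameras were the same as before. The wrist camera's line reading from that angle was unusable, and I did not repeat the view from above.
- **Bystanders:** I felt no contact with the tins, dishes, jar or tools, but I did not measure their positions again at the end.

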